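# Load the check weights and hang the weigh basket on the scale

## Robot

A 6-joint arm with a two-finger parallel gripper is mounted at the origin on the work surface. World frame = base frame: x ahead of the robot, y to its left, z up, the work surface at z = 0. Lengths are in m, angles in rad, forces in N, time in s.
With the tool pointing down it reaches from about 0.325 to 0.9 m from the base axis. Payload 3.5 kg.
Tool frame: the origin (TCP) lies at the very end of the fingers, on their centre line; the grasp point (between the pads) lies 19 mm behind it; y points along the fingers, z is the direction in which the jaws open and shut, and the axes are right-handed (so a half turn about y gives the same grasp; the last joint's range is limited). The gripper opens to 85 mm and grips with 20 to 120 N. Pads are 22 mm wide; open, the fingers measure 114 mm over their backs; the gripper's body (76 mm by 85 mm) begins 54 mm behind the grasp point. The pads swing forward as they close: fully open they stand 13 mm farther back than shut.
Start: joints at [-1.215, 0.276, -0.026, 1.268, 0, 1.467], TCP at [0.277, -0.56, 0.231] pointing down, gripper open.
Joint ranges: [-3.12, 3.12], [-0.85, 1.88], [-1.08, 1.24], [-1.95, 2.15], [-1.57, 1.53], [-3.14, 3.14]. Speed limits (rad/s): [2.57, 2.57, 3.14, 3.14, 3.14, 3.14].

## Interface

Orientations are given as a 3x3 rotation matrix whose columns are the frame's x, y, z axes.
In Python, from bench import env gives the robot as it stands.
- The arm moves only by the shell command python3 -m handwheel 'ROWS'. ROWS is text: rows parted by semicolons, each of 5 numbers parted by spaces: the shift along the world's x, y, z in m, then the turn about the world's z in rad, then the opening, from 0 (shut) to 1 (fully open). In form: tx ty tz yaw jaw; .... A call has exactly 10 rows; each row is the pose to reach, as a shift and turn from the pose commanded when the call began; what a row does not reach only later rows make up. A row lasts 1/12 s, in which the tool goes at most 41.7 mm and 7.16 degrees, less where a joint would pass 70% of its speed; a pose out of reach is approached as far as the arm can. A call with a gripper value outside its range is refused whole. The fingers move at their own pace and stop on an object; the grip force is fixed at half the most. Time passes only in rows, so rows that repeat a pose let the fingers close, or fill a call up. It gives the time, the measured TCP pose, the force and the opening at its end, in the units of the state.
- env.read_state(): the state, without advancing time (a new reading comes with each control period).
- env.snapshot(name): name is "scene" or "side" or "wrist"; returns a dict with "frame" (384x512x3 uint8, red, green, blue), "fx", "fy", "cx", "cy" (pixels), "xyz" and "rotation" of the camera in the world. Camera axes: x right, y up, looking along -z (the intrinsics and any distortion apply to the point x, -y, -z); pixel columns grow to the right and rows downward; lengths in m; the calibration is good to about 2 mm. A picture is of the moment at which its call begins. There is no depth.
- env.sign_off(): hands the job in, once; it reports no verdict.
Trained networks look in the newest picture that a camera, given by its name, has taken for a name from the list of things; names that differ only in an ending like _2 or _b are one class to them, and where a whole thing is asked for, a point or a joint stands for the part that bears it (a point fixed in the world has none). Each returns a list of dicts, best first, with "score" (0 to 1); they miss things now and then, are a little off and sometimes report something else, mostly with a low value. They report only what shows in the picture. A call takes as long as a camera call.
- env.search_frame(target, camera): "uv" ([column, row] in pixels, amid what is visible of it).
- env.masks_of(target, camera): "region" (384x512 bool, what is visible of it) and "uv" ([column, row] in pixels, amid what is visible of it).
- env.spot_point(target, camera): "uv" ([column, row] in pixels: a listed point, or the origin of a listed thing).
The state is a dict: "clock": time; "q": joint angles; "dq": joint speeds; "joint_torque": joint torques, N m; "position": TCP position; "eef_rot": TCP orientation; "wrist_force": force on the tool from outside, world axes, zero at the start; "torque": the same for the moment, N m; "grip_width": finger opening in m.
Only numpy, scipy, OpenCV 4.12 (cv2) and the standard library are available. Lean on these libraries where they do the work, as an engineer would, in place of code of your own. Each camera call takes 0.05 s, during which the arm holds its last target. There are 200 camera calls.

## Task

Prepare the hanging scale for its check: take the stop collar off the end of the weight bar and put it in the white dish, then slide every hexagonal check weight off the bar and put it in the steel weigh basket. When all weights are in, hang the basket by its arch handle in the dip of the scale's hook, so that it hangs still, clear of the table. Do not knock over the reagent bottle or the jar.

Things in the scene. Friction and masses are not known exactly. Their poses are not given: they have to be found in the camera images.
- collar: dark steel stop collar, octagonal ring 34 mm across flats, 14 long, hole 18, with a 12 mm wide clamp lug reaching 31 mm below its centre, 50 g. Origin at the hole's centre; body y is the hole axis, flats face body +x and -x, the lug points to -z. At the start it hangs on the bar, nearest the free end, lug down, centre 3 mm below the bar axis
- weight1: hexagonal aluminium check weight, 44 mm across flats, 51 across corners, 24 long, hole 26 across flats, 80 g. Origin at the hole's centre; body y is the hole axis, outer flats face body +x and -x, corners +z and -z. At the start it hangs on the bar, corner up, centre 8 mm below the bar axis. Two to four of the four weights are present
- weight2: hexagonal aluminium check weight, 44 mm across flats, 51 across corners, 24 long, hole 26 across flats, 80 g. Origin at the hole's centre; body y is the hole axis, outer flats face body +x and -x, corners +z and -z. At the start it hangs on the bar, corner up, centre 8 mm below the bar axis. Two to four of the four weights are present
- weight3: hexagonal aluminium check weight, 44 mm across flats, 51 across corners, 24 long, hole 26 across flats, 80 g. Origin at the hole's centre; body y is the hole axis, outer flats face body +x and -x, corners +z and -z. At the start it hangs on the bar, corner up, centre 8 mm below the bar axis. Two to four of the four weights are present
- weight4: hexagonal aluminium check weight, 44 mm across flats, 51 across corners, 24 long, hole 26 across flats, 80 g. Origin at the hole's centre; body y is the hole axis, outer flats face body +x and -x, corners +z and -z. At the start it hangs on the bar, corner up, centre 8 mm below the bar axis. Two to four of the four weights are present
- barstand: fixed stand; origin under its post at table height. A steel bar, 12 mm diameter, 213 mm long, stands out level from the post along body -y, axis 120 mm up; post 30 x 26 mm, 136 tall, base plate 110 x 120 x 14 mm. The parts sit loosely on the bar, gaps 4 to 16 mm (more where a weight is absent), and come off only at the free end
- bar_tip (a point): free end of the weight bar, on its axis
- bar_root (a point): where the weight bar leaves its post, on its axis; from here to bar_tip is the way the parts slide off
- dish: fixed open white plastic dish 120 x 120 mm, 24 mm tall, walls and floor 4 mm thick; origin at the centre of its underside, edges along body x and y
- basket: loose sheet steel basket, open on top, 200 mm (body x) by 100 (y), walls 55 tall, 3 thick, 400 g. Origin: centre of its underside. A fixed arch of 7 mm wire crosses it at x = 0 in the y-z plane: legs at y = +-50 mm, 100 high, rising to 116 at the middle, where a black grip tab stands, 16 mm in x, 12 in y, from 118 to 154 mm high. Weights go in on either side of the arch
- tab (a point): middle of the grip tab of the basket, 138 mm above the basket's underside; frame as the basket's
- arch (a point): underside of the middle of the arch, 112.5 mm above the basket's underside
- scale: fixed hanging scale; origin at table height. Column and display head (110 mm wide, to 263 mm height, front face at x = 0). An 8 mm wire hook stands out along body -x: level at 222 mm height, down into a dip 135 mm out, then up to a round tip (166 mm out, 226 high). The basket hangs with its long axis along the hook, either way round, its arch across the hook
- saddle (a point): the dip of the hook, on top of the wire, 204 mm above the table, where the underside of the arch's middle comes to rest; x axis as the scale's (the hook points to -x)
- reagent: loose amber reagent bottle, 52 mm diameter, 110 mm tall, a bystander; origin at the centre of its underside
- jar: loose clear plastic jar, 56 mm diameter, 70 mm tall, a bystander; origin at the centre of its underside

How it is judged:
By the outcome, as a careful person would: the job done as asked, in the order asked, and still so for the second after the job is handed in, with the robot touching nothing.
Of weight1, weight2, weight3, weight4 only 2 to 4 are there at a start; the rules pass over those that are not, and their reading is None.
At some moment in a run one of basket may be knocked a few centimetres aside while the robot is not near it.
Once in a run the grip may slacken for a moment while it holds something.
It also fails if it takes over 210 s, if anything falls off the work surface, if the arm or the gripper's body presses on something with over 40 N, if the wrist force passes 120 N, or if a joint passes its speed limit or range.

## Working session

There is one attempt and no reset: what is moved stays moved. The work goes in short steps, Python scripts to look and compute and a shell command to move; the robot and the scene stay as the last step left them, time stands still between calls to the robot, and variables do not carry over. Pictures are saved under pics/ and viewed, about 12 in all and at most 16, crops included, and the job is handed in when it is done.

```bash
ls; mkdir -p pics
python3 - <<'E'
from bench import env
import cv2
s=env.read_state()
for k in s: print(k,s[k])
for c in ["scene","side","wrist"]:
    d=env.snapshot(c); cv2.imwrite(f"pics/{c}0.png",d["frame"][:,:,::-1])
    print(c,{k:d[k] for k in d if k!="frame"})
    for t in ["collar","weight1","bar_tip","bar_root","dish","basket","tab","arch","scale","saddle","reagent","jar","barstand"]:
        r=env.spot_point(t,c); print(t,[(([round(float(x)) for x in i["uv"]]),round(float(i["score"]),2)) for i in r[:5]])
import numpy as np
a=[cv2.imread(f"pics/{c}0.png") for c in ["scene","side"]]
cv2.imwrite("pics/v1.png",cv2.resize(np.vstack(a),(512,768)) [:,:])
E
```

```text
pics
clock 0.0
q [-1.21540001e+00  2.77125084e-01 -2.78831028e-02  1.26798520e+00
 -1.69115816e-05  1.46743032e+00]
dq [-0.00033281 -0.00104738 -0.00158236 -0.00053739 -0.00147878 -0.00094795]
joint_torque [ 1.89257903e-04 -4.45508444e+01  2.95202458e+01  1.63305493e-02
 -1.00044563e-04 -2.05665735e-06]
position [ 0.27650966 -0.55964489  0.23016356]
eef_rot [[-8.96601346e-01 -7.80347638e-04  4.42837913e-01]
 [-4.42838551e-01  2.05387715e-03 -8.96599018e-01]
 [-2.09875744e-04 -9.99997586e-01 -2.18707703e-03]]
wrist_force [ 0.68023344 -0.17410797  0.10649575]
torque [-0.02777635  0.02063924  0.003089  ]
grip_width 0.08576387900767107
scene {'fx': 392.44697937307626, 'fy': 392.44697937307626, 'cx': 259.9438107952148, 'cy': 186.277357853585, 'xyz': array([0.9093881 , 0.50296478, 0.89155015]), 'rotation': array([[-0.76850202, -0.53075781,  0.35735247],
       [ 0.63978301, -0.62949275,  0.44092695],
       [-0.00907463,  0.56748129,  0.82333628]])}
collar [([310, 194], 0.64)]
weight1 [([331, 221], 0.83), ([341, 229], 0.77), ([360, 240], 0.69), ([321, 212], 0.67)]
bar_tip [([299, 187], 0.6
[... 865 characters left out ...]
 [([239, 277], 0.81)]
dish []
basket []
tab []
arch [([320, 173], 0.67), ([323, 148], 0.64)]
scale []
saddle [([244, 161], 0.75), ([207, 198], 0.64)]
reagent []
jar [([318, 272], 0.97)]
barstand [([239, 304], 0.91)]
wrist {'fx': 271.67533258193777, 'fy': 271.67533258193777, 'cx': 254.3872731362969, 'cy': 193.96723616564546, 'xyz': array([ 0.34607453, -0.52680784,  0.37389469]), 'rotation': array([[ 4.41926412e-01,  8.55017948e-01,  2.71376776e-01],
       [-8.97050886e-01,  4.21511642e-01,  1.32769135e-01],
       [-8.68477093e-04, -3.02112965e-01,  9.53271736e-01]])}
collar []
weight1 []
bar_tip []
bar_root []
dish []
basket []
tab []
arch []
scale []
saddle []
reagent []
jar []
barstand []
```

View pics/scene0.png

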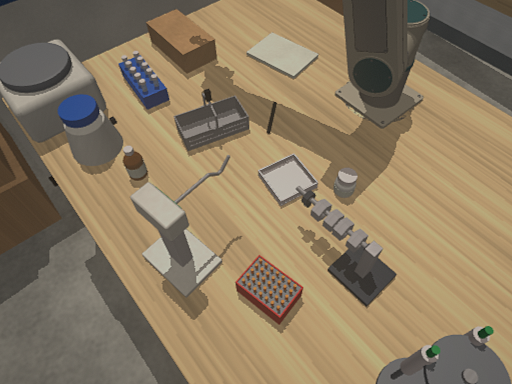

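View pics/side0.png

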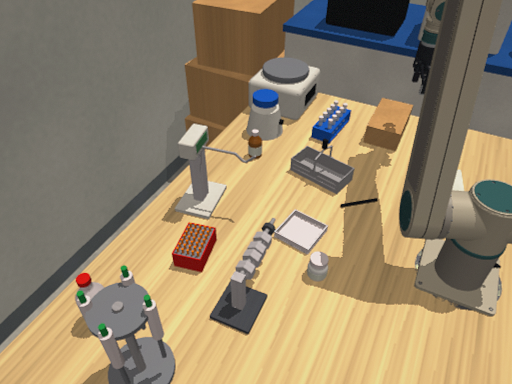

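The scene view shows the bar with the collar at (310,194) and four weights from (321,212) to (360,240). It also shows the dish (288,180), basket (210,122), scale hook dip about (221,172), reagent (137,165) and jar (345,182). I'll triangulate these next.

```bash
cat > h.py <<'E'
import numpy as np, cv2
from bench import env
def ray(d,uv):
    v=np.array([(uv[0]-d["cx"])/d["fx"],-(uv[1]-d["cy"])/d["fy"],-1.]); v=d["rotation"]@v
    return d["xyz"],v/np.linalg.norm(v)
def atz(d,uv,z):
    o,v=ray(d,uv); return o+v*(z-o[2])/v[2]
def tri(*rs):
    A=0;b=0
    for o,v in rs:
        P=np.eye(3)-np.outer(v,v); A=A+P; b=b+P@o
    X=np.linalg.solve(A,b)
    return X, max(np.linalg.norm(np.cross(X-o,v)) for o,v in rs)
def proj(d,X):
    p=d["rotation"].T@(np.asarray(X)-d["xyz"])
    return np.array([d["cx"]-d["fx"]*p[0]/p[2], d["cy"]+d["fy"]*p[1]/p[2]])
def spots(t,c,n=5): return [(np.array(i["uv"],float),round(float(i["score"]),2)) for i in env.spot_point(t,c)[:n]]
np.set_printoptions(precision=4,suppress=True)
E
python3 - <<'E'
from h import *
a=env.snapshot("scene");b=env.snapshot("side")
for t in ["collar","bar_tip","bar_root","saddle","arch","tab","basket","scale","dish","jar","reagent","barstand"]:
    A=spots(t,"scene",2);B=spots(t,"side",2)
    for u,s in A:
        for v,q in B:
            X,e=tri(ray(a,u),ray(b,v))
            if e<.02: print(t,X,round(e,4),s,q)
    for z in {"collar":[.117],"bar_tip":[.12],"bar_root":[.12],"saddle":[.204],"arch":[.1125],"tab":[.138]}.get(t,[0]):
        print("   z",z,[atz(a,u,z) for u,_ in A],[atz(b,v,z) for v,_ in B])
for n,d in(("scene",a),("side",b)):
    print(n,[(atz(d,u,.112)[:2],s) for u,s in spots("weight1",n,6)])
# silhouettes
for t in ["dish","basket","scale"]:
  for n in("scene","side"):
    m=env.masks_of(t,n)
    for k in m[:1]: 
        r=k["region"].astype(np.uint8); c,_=cv2.findContours(r,0,2); c=max(c,key=cv2.contourArea)
        print(t,n,k["score"],r.sum(),cv2.approxPolyDP(c,3,True)[:,0].tolist())
def crop(d,x,y,w,h,k): return cv2.resize(d["frame"][y:y+h,x:x+w,::-1],None,fx=k,fy=k,interpolation=cv2.INTER_CUBIC)
cv2.imwrite("pics/c1.png",np.hstack([crop(a,170,80,230,230,1.7),crop(b,180,110,230,230,1.7)]))
E
```

```text
collar [0.5124 0.189  0.1206] 0.0102 0.62 0.42
   z 0.117 [array([0.5041, 0.1773, 0.117 ])] [array([0.5154, 0.1984, 0.117 ])]
bar_tip [0.508  0.1505 0.1229] 0.0045 0.56 0.85
   z 0.12 [array([0.5037, 0.1446, 0.12  ])] [array([0.5098, 0.1536, 0.12  ])]
bar_root [0.5025 0.3648 0.1094] 0.0011 0.91 0.71
   z 0.12 [array([0.5073, 0.3657, 0.12  ])] [array([0.499 , 0.3725, 0.12  ])]
   z 0.204 [] [array([0.6518, 0.0541, 0.204 ])]
arch [ 0.4958 -0.2271  0.1166] 0.0008 0.62 0.86
   z 0.1125 [array([ 0.4931, -0.232 ,  0.1125])] [array([ 0.4972, -0.2313,  0.1125])]
tab [ 0.4951 -0.2332  0.1351] 0.0007 0.93 0.62
   z 0.138 [array([ 0.4971, -0.2295,  0.138 ])] [array([ 0.494 , -0.2304,  0.138 ]), array([0.4941, 0.2651, 0.138 ])]
basket [ 0.5009 -0.2471 -0.0085] 0.0039 0.64 0.93
   z 0 [array([ 0.5024, -0.2448,  0.    ]), array([ 0.4251, -0.3401,  0.    ])] [array([ 0.4986, -0.2313,  0.    ])]
scale [ 0.7925  0.0649 -0.0046] 0.0015 0.97 0.65
   z 0 [array([0.7938, 0.0687, 0.    ])] [array([0.7895, 0.067 , 0.    ])]
dish [0.4536 0.0631 0.0006] 0.0081 0.96 0.92
   z 0 [array([0.4586, 0.071 , 0.    ]
[... 922 characters left out ...]
, [258, 170], [258, 176], [280, 204], [300, 195], [294, 189], [297, 185], [306, 191], [317, 183]]
dish side 0.89 1363 [[295, 210], [275, 236], [308, 253], [327, 227]]
basket scene 0.96 2658 [[234, 96], [211, 103], [206, 89], [202, 106], [173, 116], [187, 149], [248, 128], [248, 117]]
basket side 0.82 1751 [[291, 158], [293, 171], [335, 192], [352, 176], [352, 167], [310, 148]]
scale scene 0.77 5085 [[146, 183], [133, 192], [131, 201], [156, 227], [159, 237], [142, 256], [185, 297], [221, 261], [186, 229], [185, 216], [177, 205], [181, 197], [173, 199]]
scale side 0.79 2578 [[193, 125], [178, 143], [180, 156], [190, 162], [192, 183], [175, 209], [209, 218], [226, 186], [207, 179], [207, 128]]
```

View pics/c1.png

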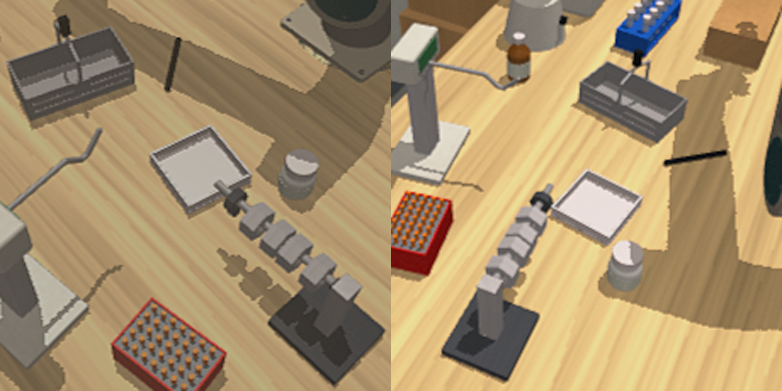

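The crops show four weights on the bar plus the collar near the tip. The basket, dish and hook are all clear of each other. Next I'll move over the bar with the jaws across it and look from there.

```bash
R='0.114 0.375 0.04 0.556 1'; python3 -m handwheel '0.114 0.375 0.04 0.556 1;0.114 0.375 0.04 0.556 1;0.114 0.375 0.04 0.556 1;0.114 0.375 0.04 0.556 1;0.114 0.375 0.04 0.556 1;0.114 0.375 0.04 0.556 1;0.114 0.375 0.04 0.556 1;0.114 0.375 0.04 0.556 1;0.114 0.375 0.04 0.556 1;0.114 0.375 0.04 0.556 1'
python3 -m handwheel '0.114 0.375 0 0.556 1;0.114 0.375 0 0.556 1;0.114 0.375 0 0.556 1;0.114 0.375 0 0.556 1;0.114 0.375 0 0.556 1;0.114 0.375 0 0.556 1;0.114 0.375 0 0.556 1;0.114 0.375 0 0.556 1;0.114 0.375 0 0.556 1;0.114 0.375 0 0.556 1'
python3 - <<'E'
from h import *
s=env.read_state(); print(s["clock"],s["position"],s["q"]); print(s["eef_rot"])
d=env.snapshot("wrist"); cv2.imwrite("pics/w1.png",d["frame"][:,:,::-1])
print(d["xyz"])
for t,z in [("collar",.117),("weight1",.112),("bar_tip",.12),("bar_root",.12),("dish",0),("jar",0),("saddle",.204)]:
    print(t,[(u,atz(d,u,z)[:2],q) for u,q in spots(t,"wrist")])
E
```

```text
clock: 4.63
position: [0.3911, -0.1816, 0.2721]
eef_rot: [[-0.525, 0.001, 0.851], [-0.851, 0.001, -0.525], [-0.002, -1.0, 0.001]]
wrist_force: [-0.2, -0.6, 0.2]
grip_width: 0.0856
clock: 5.47
position: [0.5059, 0.1941, 0.2713]
eef_rot: [[0.004, 0.001, 1.0], [-1.0, 0.002, 0.004], [-0.002, -1.0, 0.001]]
wrist_force: [0.2, 1.0, -0.7]
grip_width: 0.0854
5.4667 [0.5059 0.1941 0.2713] [ 0.2462  0.1085 -0.147   1.3133  0.0016  1.8131]
[[ 0.0038  0.0015  1.    ]
 [-1.      0.002   0.0038]
 [-0.002  -1.      0.0015]]
[0.5055 0.2703 0.4141]
collar [(array([256.3, 185.5]), array([0.508 , 0.1873]), 0.82)]
weight1 [(array([251.4, 151.1]), array([0.5025, 0.2255]), 0.9), (array([253.4,  84.8]), array([0.5046, 0.2941]), 0.78), (array([248.8,  42.7]), array([0.4999, 0.3329]), 0.62), (array([254.1, 115.4]), array([0.5054, 0.2636]), 0.6)]
bar_tip [(array([256.2, 216.6]), array([0.5081, 0.1505]), 0.9)]
bar_root [(array([248. ,   8.6]), array([0.4994, 0.3597]), 0.81), (array([222.2, 241.3]), array([0.4674, 0.1186]), 0.63)]
dish [(array([225.7, 240.1]), array([0.4579, 0.0589]), 0.87), (array([257.3, 184.2]), array([0.5106, 0.1568]), 0.18)]
jar [(array([158.1, 170.6]), array([0.3562, 0.1783]), 0.63), (array([248.6,  41.7]), array([0.4976, 0.3574]), 0.55), (array([254.9, 186.2]), array([0.5068, 0.1535]), 0.19)]
saddle []
```

View pics/w1.png

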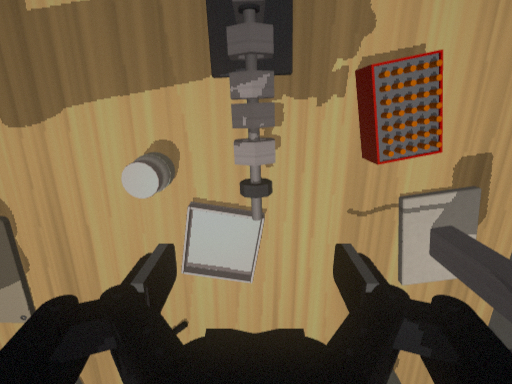

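The wrist view shows the collar at (256,187), weights at rows 151, 114, 84 and 42, and the bar tip at (256,217), all on a line with a lean of about 0.038 rad. Next I'll grip the collar.

```bash
python3 -m handwheel '0.001 -0.008 -0.04 0.033 1;0.001 -0.008 -0.08 0.033 1;0.001 -0.008 -0.12 0.033 1;0.001 -0.008 -0.14 0.033 1;0.001 -0.008 -0.155 0.033 1;0.001 -0.008 -0.165 0.033 1;0.001 -0.008 -0.175 0.033 1;0.001 -0.008 -0.175 0.033 1;0.001 -0.008 -0.175 0.033 1;0.001 -0.008 -0.175 0.033 1'
python3 -m handwheel '0 0 0 0 0.4;0 0 0 0 0.2;0 0 0 0 0.2;0 0 0 0 0.2;0 0 0 0 0.2;0 0 0 0 0.2;0 0 0 0 0.2;0 0 0 0 0.2;0 0 0 0 0.2;0 0 0 0 0.2'
python3 - <<'E'
from h import *
d=env.snapshot("wrist"); cv2.imwrite("pics/w2.png",d["frame"][:,:,::-1])
E
```

```text
clock: 6.7
position: [0.5069, 0.1817, 0.0976]
eef_rot: [[0.033, 0.002, 0.999], [-0.999, 0.0, 0.033], [-0.0, -1.0, 0.002]]
wrist_force: [0.2, -0.1, 0.2]
grip_width: 0.0854
clock: 7.53
position: [0.5065, 0.1818, 0.0969]
eef_rot: [[0.033, 0.001, 0.999], [-0.999, 0.0, 0.033], [-0.0, -1.0, 0.001]]
wrist_force: [0.5, 0.2, 4.6]
grip_width: 0.034
```

View pics/w2.png

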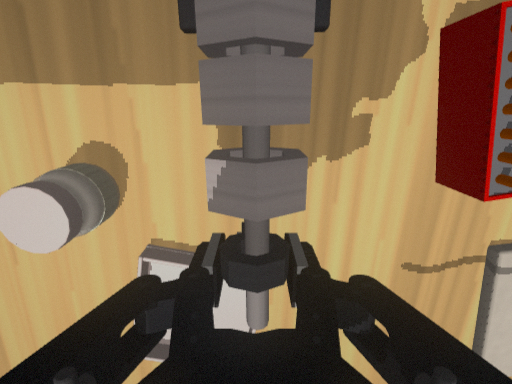

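The collar is gripped at a width of 34 mm. I'll slide it off and carry it over the dish.

```bash
python3 -m handwheel '0 0 0.003 0 0;0 0 0.003 0 0;0.0005 -0.015 0.003 0 0;0.001 -0.03 0.003 0 0;0.0015 -0.045 0.003 0 0;0.002 -0.06 0.003 0 0;0.0025 -0.072 0.003 0 0;-0.015 -0.09 0.003 0 0;-0.05 -0.119 0.003 0 0;-0.05 -0.119 0.003 0 0'
python3 -m handwheel '0 0 -0.03 0 0;0 0 -0.05 0 0;0 0 -0.06 0 0;0 0 -0.065 0 0;0 0 -0.07 0 0;0 0 -0.072 0 0;0 0 -0.072 0 0;0 0 -0.072 0 0.48;0 0 -0.072 0 0.52;0 0 -0.072 0 0.52'
python3 -m handwheel '0 0 0.01 0 0.52;0 0 0.03 0 0.55;0 0 0.06 0 0.7;0 0 0.1 0 1;0 0 0.14 0 1;0 0.04 0.17 0 1;0 0.08 0.17 0 1;0.02 0.12 0.17 0 1;0.048 0.15 0.17 0 1;0.048 0.15 0.17 0 1'
python3 - <<'E'
from h import *
d=env.snapshot("wrist"); a=env.snapshot("scene"); b=env.snapshot("side")
cv2.imwrite("pics/w3.png",np.hstack([d["frame"][:,100:400,::-1],a["frame"][60:320,130:430,::-1][:, :].repeat(1,0) if 0 else cv2.resize(a["frame"][80:272,160:310,::-1],(300,384))]))
for t,z in [("collar",.02),("weight1",.112),("bar_tip",.12),("bar_root",.12),("dish",0)]:
    print(t,[(u,atz(d,u,z)[:2],q) for u,q in spots(t,"wrist")])
for t,z in [("collar",.02),("arch",.1125),("tab",.138),("basket",0),("saddle",.204)]:
    print(t,[(u,atz(a,u,z)[:2],q) for u,q in spots(t,"scene",2)],[(u,atz(b,u,z)[:2],q) for u,q in spots(t,"side",2)])
for n,c in(("scene",a),("side",b)):
    for k in env.masks_of("basket",n)[:1]:
        m=k["region"].astype(np.uint8); q,_=cv2.findContours(m,0,2); q=max(q,key=cv2.contourArea)
        for p in cv2.approxPolyDP(q,2.5,True)[:,0]: print(n,p,atz(c,p,.055)[:2],atz(c,p,0)[:2])
E
```

```text
clock: 8.42
position: [0.4478, 0.0603, 0.0968]
eef_rot: [[0.031, -0.011, 0.999], [-1.0, -0.002, 0.031], [0.001, -1.0, -0.011]]
wrist_force: [-1.6, 1.0, -1.5]
grip_width: 0.0339
clock: 9.25
position: [0.4566, 0.0627, 0.0281]
eef_rot: [[0.033, 0.002, 0.999], [-0.999, 0.0, 0.033], [0.0, -1.0, 0.002]]
wrist_force: [0.2, 0.7, -0.4]
grip_width: 0.0443
clock: 10.08
position: [0.5079, 0.2173, 0.1993]
eef_rot: [[0.037, 0.007, 0.999], [-0.999, 0.003, 0.037], [-0.003, -1.0, 0.007]]
wrist_force: [1.1, 0.3, 0.6]
grip_width: 0.0855
collar [(array([206.6, 285.1]), array([0.4482, 0.0585]), 0.74), (array([439.1, 280.9]), array([0.7701, 0.0755]), 0.37)]
weight1 [(array([252.7, 111.5]), array([0.5042, 0.2915]), 0.93), (array([250.9, 145.3]), array([0.5037, 0.2643]), 0.85), (array([248. ,  51.3]), array([0.4992, 0.3353]), 0.75), (array([247.3, 194. ]), array([0.5018, 0.2214]), 0.58)]
bar_tip [(array([253.3, 269.5]), array([0.5096, 0.1499]), 0.78)]
bar_root [(array([247.6,   8.1]), array([0.4983, 0.3613]), 0.96)]
dish [(array([217.9, 277.9]), array([0.4614, 0.0567]), 0.71), (array([442.1, 281.7]), array(
[... 929 characters left out ...]
0.4634 -0.277 ] [ 0.4341 -0.3283]
scene [206  89] [ 0.4389 -0.3379] [ 0.4079 -0.3931]
scene [201 106] [ 0.494  -0.2861] [ 0.4667 -0.3379]
scene [174 116] [ 0.5792 -0.3034] [ 0.5575 -0.3564]
scene [188 150] [ 0.6206 -0.1674] [ 0.6016 -0.2115]
scene [247 128] [ 0.4442 -0.1261] [ 0.4136 -0.1674]
scene [247 116] [ 0.4142 -0.1635] [ 0.3816 -0.2073]
side [292 159] [ 0.5979 -0.2014] [ 0.6223 -0.2681]
side [293 171] [ 0.5689 -0.1416] [ 0.5915 -0.2046]
side [334 192] [ 0.4093 -0.1038] [ 0.4221 -0.1646]
side [352 179] [ 0.3763 -0.1931] [ 0.3871 -0.2593]
side [353 168] [ 0.3903 -0.2513] [ 0.402 -0.321]
side [330 154] [ 0.4875 -0.2908] [ 0.5051 -0.363 ]
side [306 148] [ 0.5778 -0.2851] [ 0.6009 -0.3568]
```

View pics/w3.png

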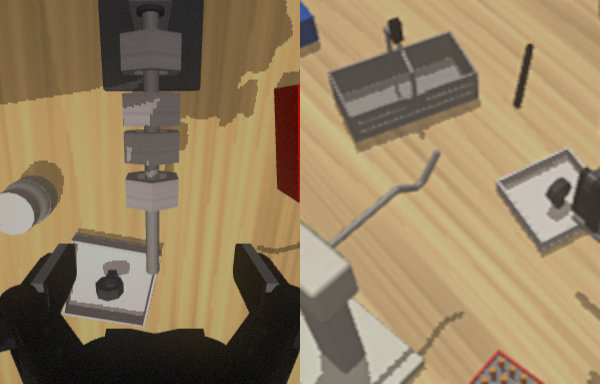

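The collar lies in the dish and four weights remain. Next I'll grip the outermost weight.

```bash
python3 -m handwheel '0 0.01 -0.03 0.004 1;0 0.01 -0.06 0.004 1;0 0.01 -0.08 0.004 1;0 0.01 -0.095 0.004 1;0 0.01 -0.105 0.004 1;0 0.01 -0.105 0.004 1;0 0.01 -0.105 0.004 1;0 0.01 -0.105 0.004 1;0 0.01 -0.105 0.004 0.7;0 0.01 -0.105 0.004 0.7'
python3 - <<'E'
from h import *
d=env.snapshot("wrist"); cv2.imwrite("pics/w4.png",d["frame"][:,:,::-1])
print([(u,atz(d,u,.112)[:2],q) for u,q in spots("weight1","wrist")])
E
```

```text
clock: 11.92
position: [0.5049, 0.223, 0.0937]
eef_rot: [[0.037, 0.002, 0.999], [-0.999, 0.001, 0.037], [-0.001, -1.0, 0.002]]
wrist_force: [0.5, 0.2, -0.2]
grip_width: 0.0641
[(array([255.1, 187. ]), array([0.5037, 0.2637]), 0.95), (array([250.5, 257.7]), array([0.5027, 0.2256]), 0.82), (array([255.1,  20.8]), array([0.5011, 0.3327]), 0.75), (array([257.8, 122.7]), array([0.5038, 0.2933]), 0.58), (array([ 94.1, 234.3]), array([0.4237, 0.2361]), 0.27)]
```

View pics/w4.png

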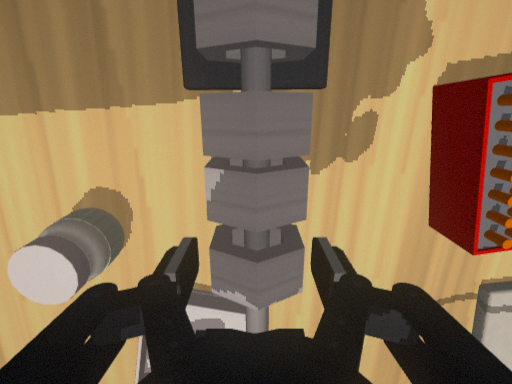

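w1 sits at (250,258) between the pads, with w2, w3 and w4 clear behind it. I'll close, lift 7 mm, slide it off, and carry it above the basket to look.

```bash
python3 -m handwheel '0 0 0 0 0.4;0 0 0 0 0.2;0 0 0 0 0;0 0 0 0 0;0 0 0 0 0;0 0 0 0 0;0 0 0.007 0 0;0 0 0.007 0 0;0.0004 -0.01 0.007 0 0;0.001 -0.02 0.007 0 0'
python3 -m handwheel '0.0005 -0.015 0 0 0;0.001 -0.03 0 0 0;0.0015 -0.045 0 0 0;0.002 -0.06 0 0 0;0.003 -0.075 0 0 0;0.0035 -0.09 0 0 0;0.0035 -0.1 0.02 0 0;0.0035 -0.1 0.05 0 0;0.0035 -0.1 0.09 0 0;0.0035 -0.1 0.13 0 0'
python3 -m handwheel '-0.01 -0.04 0.02 0.125 0;-0.02 -0.08 0.02 0.25 0;-0.03 -0.11 0.02 0.375 0;-0.04 -0.14 0.02 0.5 0;-0.05 -0.17 0.02 0.625 0;-0.06 -0.2 0.02 0.75 0;-0.07 -0.23 0.02 0.875 0;-0.08 -0.26 0.02 1 0;-0.088 -0.29 0.02 1.125 0;-0.088 -0.32 0.02 1.25 0'
python3 -m handwheel '0 0 0 0.055 0;0 0 0 0.055 0;0 0 0 0.055 0;0 0 0 0.055 0;0 0 0 0.055 0;0 0 0 0.055 0;0 0 0 0.055 0;0 0 0 0.055 0;0 0 0 0.055 0;0 0 0 0.055 0'
python3 - <<'E'
from h import *
d=env.snapshot("wrist"); cv2.imwrite("pics/w5.png",d["frame"][:,:,::-1])
for t,z in [("tab",.138),("arch",.1125),("basket",0)]: print(t,[(u,atz(d,u,z)[:2],q) for u,q in spots(t,"wrist",2)])
for k in env.masks_of("basket","wrist")[:1]:
        m=k["region"].astype(np.uint8); q,_=cv2.findContours(m,0,2); q=max(q,key=cv2.contourArea)
        for p in cv2.approxPolyDP(q,3,True)[:,0]: print(p,atz(d,p,.055)[:2],atz(d,p,0)[:2])
E
```

```text
clock: 12.85
position: [0.5039, 0.202, 0.0988]
eef_rot: [[0.038, -0.002, 0.999], [-0.999, -0.001, 0.038], [0.001, -1.0, -0.002]]
wrist_force: [0.6, 0.1, -0.9]
grip_width: 0.0432
clock: 13.68
position: [0.5062, 0.1011, 0.2289]
eef_rot: [[0.035, -0.005, 0.999], [-0.999, -0.001, 0.035], [0.0, -1.0, -0.005]]
wrist_force: [0.2, 0.2, -0.8]
grip_width: 0.0435
clock: 14.52
position: [0.4173, -0.2182, 0.2486]
eef_rot: [[0.927, -0.002, 0.375], [-0.375, 0.001, 0.927], [-0.003, -1.0, 0.0]]
wrist_force: [0.6, 0.0, -0.5]
grip_width: 0.0432
clock: 15.35
position: [0.4204, -0.2169, 0.2493]
eef_rot: [[0.945, 0.0, 0.328], [-0.328, -0.0, 0.945], [0.0, -1.0, -0.0]]
wrist_force: [-0.4, -0.4, -0.3]
grip_width: 0.0435
tab []
arch [(array([245.7, 226.8]), array([ 0.4641, -0.2431]), 0.85)]
basket [(array([249.3, 198. ]), array([ 0.4678, -0.2422]), 0.63)]
[276 128] [ 0.3776 -0.175 ] [ 0.3825 -0.1722]
[205 134] [ 0.356  -0.2587] [ 0.3573 -0.2696]
[198 138] [ 0.3576 -0.2686] [ 0.3592 -0.2811]
[207 196] [ 0.4302 -0.2864] [ 0.4437 -0.3017]
[201 230] [ 0.4725 -0.3124] [ 0.4929 -0.332 ]
[210 231] [ 0.4779 -0.3014] [ 0.4992 -0.3192]
[215 224] [ 0.4705 -0.2912] [ 0.4906 -0.3073]
[248 216] [ 0.4742 -0.2453] [ 0.4949 -0.254 ]
[290 221] [ 0.4996 -0.1945] [ 0.5243 -0.1949]
[284 204] [ 0.4738 -0.1949] [ 0.4944 -0.1953]
```

View pics/w5.png

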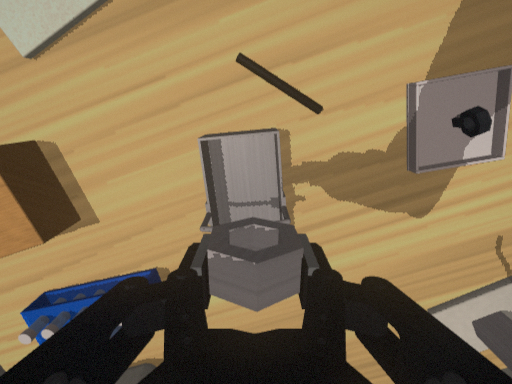

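The weight is held, and the basket end shows at (200..280,133). It now appears about 3 cm from the earlier estimate. It may have been knocked, so I'll check with the fixed cameras.

```bash
cat >> h.py <<'E'
def basket():
    from scipy.optimize import least_squares
    cs={c:env.snapshot(c) for c in("scene","side")}
    for t,z in(("tab",.138),("arch",.1125),("basket",0)):
        print(t,[(n,atz(d,u,z)[:2],q) for n,d in cs.items() for u,q in spots(t,n,1)])
    H=[]
    for n,d in cs.items():
        m=env.masks_of("basket",n)
        if m: q,_=cv2.findContours(m[0]["region"].astype(np.uint8),0,2); H.append((d,max(q,key=cv2.contourArea)[:,0],m[0]["region"]))
    # hull fit: bounding box (rim+bottom corners) silhouette vs mask, tab excluded by opening
    best=None
    from itertools import product
    def cost(p):
        x,y,a=p; R=np.array([[np.cos(a),-np.sin(a)],[np.sin(a),np.cos(a)]]); e=0
        for d,_,m in H:
            mm=cv2.morphologyEx(m.astype(np.uint8),cv2.MORPH_OPEN,np.ones((11,11),np.uint8))
            P=np.array([proj(d,[*(R@[sx*.1,sy*.05]+[x,y]),z]) for sx,sy,z in product((-1,1),(-1,1),(0,.055))])
            h=cv2.convexHull((P*16).round().astype(np.int32)); k=np.zeros_like(mm); cv2.fillConvexPoly(k,h,1,shift=4)
            k=k[:]; e+=1-(k&mm).sum()/max((k|mm).sum(),1)
        return e
    from scipy.optimize import differential_evolution as de
    r=de(cost,[(.35,.65),(-.4,-.1),(-.8,.4)],maxiter=25,popsize=12,seed=1)
    print("basket fit",r.x,r.fun); return r.x
E
python3 - <<'E'
from h import *
basket()
E
```

```text
tab [('scene', array([ 0.4694, -0.2494]), 0.63), ('side', array([ 0.466 , -0.2289]), 0.62)]
arch [('scene', array([ 0.4633, -0.244 ]), 0.58), ('side', array([ 0.463 , -0.2476]), 0.85)]
basket [('scene', array([ 0.467 , -0.2547]), 0.58), ('side', array([ 0.4632, -0.2363]), 0.7)]
basket fit [ 0.4678 -0.2452 -0.2369] 0.1513591598163767
```

The knock is confirmed: the basket is at (0.466,-0.244) with yaw -0.23. I'll place w1 at the -x end.

```bash
python3 -m handwheel '-0.028 -0.01 0 0.1 0;-0.028 -0.01 0 0.105 0;-0.028 -0.01 0 0.105 0;-0.028 -0.01 -0.03 0.105 0;-0.028 -0.01 -0.06 0.105 0;-0.028 -0.01 -0.09 0.105 0;-0.028 -0.01 -0.12 0.105 0;-0.028 -0.01 -0.14 0.105 0;-0.028 -0.01 -0.14 0.105 0;-0.028 -0.01 -0.14 0.105 0'
python3 -m handwheel '0 0 -0.02 0 0;0 0 -0.04 0 0;0 0 -0.06 0 0;0 0 -0.075 0 0;0 0 -0.085 0 0;0 0 -0.085 0 0;0 0 -0.085 0 0.6;0 0 -0.085 0 0.62;0 0 -0.085 0 0.62;0 0 -0.085 0 0.62'
python3 -m handwheel '0 0 0.02 0 0.62;0 0 0.04 0 0.62;0 0 0.07 0 0.62;0 0 0.1 0 0.62;0 0 0.14 0 0.62;0 0 0.18 0 1;0 0 0.22 0 1;0 0 0.22 0 1;0 0 0.22 0 1;0 0 0.22 0 1'
python3 - <<'E'
from h import *
d=env.snapshot("wrist"); cv2.imwrite("pics/w6.png",d["frame"][:,:,::-1])
print([(u,atz(d,u,.03)[:2],q) for u,q in spots("weight1","wrist",2)])
E
```

```text
clock: 16.93
position: [0.3919, -0.2264, 0.1086]
eef_rot: [[0.974, -0.002, 0.228], [-0.228, 0.002, 0.974], [-0.002, -1.0, 0.001]]
wrist_force: [-0.3, 0.5, 0.0]
grip_width: 0.0435
clock: 17.77
position: [0.3934, -0.2279, 0.0255]
eef_rot: [[0.974, 0.002, 0.227], [-0.227, -0.002, 0.974], [0.002, -1.0, -0.001]]
wrist_force: [-0.1, -0.6, -0.7]
grip_width: 0.0531
clock: 18.6
position: [0.3923, -0.2272, 0.2447]
eef_rot: [[0.974, 0.001, 0.227], [-0.227, -0.001, 0.974], [0.001, -1.0, -0.0]]
wrist_force: [0.2, -0.4, -0.8]
grip_width: 0.0853
[(array([260.4, 166.9]), array([ 0.392 , -0.2195]), 0.95)]
```

View pics/w6.png

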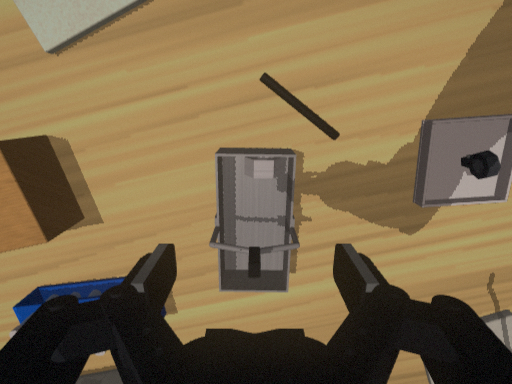

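w1 lies flat in the basket at the -x end, at (262,168). Going back for w2.

```bash
python3 -m handwheel '0.006 0.027 0 -0.12 1;0.012 0.054 0 -0.24 1;0.018 0.081 0 -0.36 1;0.024 0.108 0 -0.48 1;0.03 0.135 0 -0.6 1;0.036 0.162 0 -0.72 1;0.042 0.189 0 -0.84 1;0.049 0.216 0 -0.96 1;0.055 0.243 0 -1.08 1;0.061 0.27 0 -1.2 1'
python3 -m handwheel '0.01 0.04 0 -0.105 1;0.02 0.08 0 -0.105 1;0.03 0.12 0 -0.105 1;0.04 0.16 0 -0.105 1;0.047 0.19 0 -0.105 1;0.05 0.21 0 -0.105 1;0.051 0.218 0 -0.105 1;0.051 0.218 -0.03 -0.105 1;0.051 0.218 -0.06 -0.105 1;0.051 0.218 -0.06 -0.105 1'
python3 -m handwheel '0 0 -0.03 0 1;0 0 -0.055 0 1;0 0 -0.075 0 1;0 0 -0.088 0 1;0 0 -0.091 0 1;0 0 -0.091 0 1;0 0 -0.091 0 0.7;0 0 -0.091 0 0.7;0 0 -0.091 0 0.7;0 0 -0.091 0 0.7'
python3 - <<'E'
from h import *
d=env.snapshot("wrist"); cv2.imwrite("pics/w7.png",d["frame"][:,:,::-1])
print([(u,atz(d,u,.112)[:2],q) for u,q in spots("weight1","wrist",4)])
E
```

```text
clock: 19.53
position: [0.452, 0.0441, 0.2423]
eef_rot: [[0.136, -0.004, 0.991], [-0.991, 0.0, 0.136], [-0.001, -1.0, -0.004]]
wrist_force: [0.2, -0.5, 0.1]
grip_width: 0.0853
clock: 20.37
position: [0.4988, 0.2583, 0.1769]
eef_rot: [[0.037, -0.013, 0.999], [-0.999, -0.005, 0.037], [0.005, -1.0, -0.013]]
wrist_force: [-1.8, -0.6, -1.5]
grip_width: 0.0852
clock: 21.2
position: [0.5051, 0.261, 0.0946]
eef_rot: [[0.037, 0.002, 0.999], [-0.999, 0.001, 0.037], [-0.001, -1.0, 0.002]]
wrist_force: [-0.5, -0.2, -0.2]
grip_width: 0.0599
[(array([250.8, 255.8]), array([0.5031, 0.2642]), 0.91), (array([252. , 118.7]), array([0.5014, 0.333 ]), 0.86), (array([253.2, 203.3]), array([0.5033, 0.2932]), 0.62)]
```

```bash
python3 -m handwheel '0 0 0 0 0.4;0 0 0 0 0.2;0 0 0 0 0;0 0 0 0 0;0 0 0 0 0;0 0 0 0 0;0 0 0.007 0 0;0 0 0.007 0 0;0.0004 -0.01 0.007 0 0;0.001 -0.025 0.007 0 0'
python3 -m handwheel '0.0005 -0.015 0 0 0;0.001 -0.03 0 0 0;0.0015 -0.045 0 0 0;0.002 -0.06 0 0 0;0.003 -0.075 0 0 0;0.0035 -0.09 0 0 0;0.004 -0.11 0 0 0;0.0045 -0.13 0.015 0 0;0.0045 -0.13 0.05 0 0;0.0045 -0.13 0.09 0 0'
python3 -m handwheel '-0.01 -0.03 0.04 0.12 0;-0.02 -0.06 0.06 0.24 0;-0.03 -0.09 0.06 0.36 0;-0.04 -0.12 0.06 0.48 0;-0.05 -0.16 0.06 0.6 0;-0.06 -0.2 0.06 0.72 0;-0.07 -0.23 0.06 0.84 0;-0.08 -0.26 0.06 0.96 0;-0.09 -0.29 0.06 1.08 0;-0.094 -0.32 0.06 1.2 0'
python3 - <<'E'
from h import *
basket(); s=env.read_state(); print(s["position"],s["grip_width"],s["eef_rot"][:,2])
d=env.snapshot("wrist"); cv2.imwrite("pics/w8.png",d["frame"][:,:,::-1])
print([(u,q) for u,q in spots("weight1","wrist",4)])
E
```

```text
clock: 22.13
position: [0.5053, 0.2358, 0.1001]
eef_rot: [[0.039, 0.0, 0.999], [-0.999, 0.0, 0.039], [-0.0, -1.0, 0.0]]
wrist_force: [-0.2, -0.9, 0.2]
grip_width: 0.0429
clock: 22.97
position: [0.5066, 0.1036, 0.188]
eef_rot: [[0.034, -0.008, 0.999], [-0.999, -0.001, 0.034], [0.001, -1.0, -0.008]]
wrist_force: [1.4, 0.4, -1.4]
grip_width: 0.0429
clock: 23.8
position: [0.4139, -0.2139, 0.2498]
eef_rot: [[0.92, -0.001, 0.393], [-0.393, 0.0, 0.92], [-0.001, -1.0, -0.0]]
wrist_force: [0.4, 0.2, -1.2]
grip_width: 0.0432
tab [('scene', array([ 0.4681, -0.245 ]), 0.72), ('side', array([ 0.4666, -0.2286]), 0.61)]
arch [('scene', array([ 0.4614, -0.2451]), 0.69), ('side', array([ 0.4665, -0.2356]), 0.82)]
basket [('scene', array([ 0.4736, -0.2447]), 0.88), ('side', array([ 0.464 , -0.2396]), 0.94)]
basket fit [ 0.4722 -0.2458 -0.2633] 0.42377466661543883
[ 0.4163 -0.2114  0.2502] 0.043153394532741286 [0.3955 0.9185 0.0001]
[(array([253.3, 255.3]), 0.82), (array([239.4, 152.8]), 0.82)]
```

The basket is unmoved and the weight is still held. I'll place w2 next to w1, coming down carefully past the tab height.

```bash
python3 -m handwheel '-0.004 -0.019 0 0.1 0;-0.004 -0.019 0 0.178 0;-0.004 -0.019 0 0.178 0;-0.004 -0.019 -0.03 0.178 0;-0.004 -0.019 -0.06 0.178 0;-0.004 -0.019 -0.09 0.178 0;-0.004 -0.019 -0.12 0.178 0;-0.004 -0.019 -0.15 0.178 0;-0.004 -0.019 -0.165 0.178 0;-0.004 -0.019 -0.165 0.178 0'
python3 -m handwheel '0 0 -0.002 0 0;0 0 -0.003 0 0;0 0 -0.004 0 0;0 0 -0.005 0 0;0 0 -0.006 0 0;0 0 -0.007 0 0;0 0 -0.008 0 0;0 0 -0.009 0 0;0 0 -0.01 0 0;0 0 -0.01 0 0'
python3 - <<'E'
from h import *
d=env.snapshot("wrist"); cv2.imwrite("pics/w9.png",d["frame"][:,:,::-1]);s=env.read_state(); print(s["position"],s["wrist_force"])
E
```

```text
clock: 25.23
position: [0.4091, -0.2285, 0.0815]
eef_rot: [[0.973, -0.007, 0.229], [-0.229, 0.005, 0.973], [-0.008, -1.0, 0.004]]
wrist_force: [-0.7, 0.8, -1.5]
grip_width: 0.0432
clock: 26.07
position: [0.4119, -0.2313, 0.0751]
eef_rot: [[0.974, -0.0, 0.228], [-0.228, 0.0, 0.974], [-0.0, -1.0, 0.0]]
wrist_force: [-0.1, 0.1, -0.7]
grip_width: 0.0432
[ 0.412  -0.2313  0.0751] [ 0.1523 -0.1677 -1.8499]
```

View pics/w9.png

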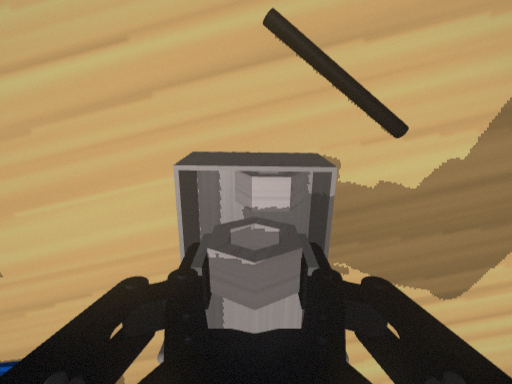

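There is no contact, and w1 (270,190) sits clear ahead of the held weight at (255,260). Lower and release.

```bash
python3 -m handwheel '0 0 -0.01 0 0;0 0 -0.018 0 0;0 0 -0.026 0 0;0 0 -0.034 0 0;0 0 -0.042 0 0;0 0 -0.046 0 0;0 0 -0.046 0 0;0 0 -0.046 0 0.58;0 0 -0.046 0 0.6;0 0 -0.046 0 0.6'
python3 -m handwheel '0 0 0.01 0 0.6;0 0 0.03 0 0.6;0 0 0.06 0 0.6;0 0 0.1 0 0.62;0 0 0.14 0 0.62;0 0 0.18 0 1;0 0 0.215 0 1;0 0 0.215 0 1;0 0 0.215 0 1;0 0 0.215 0 1'
python3 - <<'E'
from h import *
d=env.snapshot("wrist"); cv2.imwrite("pics/w10.png",d["frame"][:,:,::-1])
print([(u,atz(d,u,.03)[:2],q) for u,q in spots("weight1","wrist",3)], [(u,atz(d,u,.1125)[:2],q) for u,q in spots("arch","wrist",3)],[(u,atz(d,u,.138)[:2],q) for u,q in spots("tab","wrist",3)])
E
```

```text
clock: 26.95
position: [0.4103, -0.2301, 0.0281]
eef_rot: [[0.974, -0.003, 0.228], [-0.228, 0.002, 0.974], [-0.004, -1.0, 0.001]]
wrist_force: [-0.3, -0.6, -0.8]
grip_width: 0.0515
clock: 27.78
position: [0.4116, -0.231, 0.2441]
eef_rot: [[0.974, -0.001, 0.228], [-0.228, 0.0, 0.974], [-0.001, -1.0, 0.0]]
wrist_force: [-0.1, 0.6, -0.2]
grip_width: 0.085
[(array([258.2, 144.9]), array([ 0.3818, -0.2194]), 0.95), (array([261.4, 176.9]), array([ 0.4245, -0.2249]), 0.81)] [(array([254.8, 216.5]), array([ 0.4457, -0.2391]), 0.74)] [(array([253.9, 228.8]), array([ 0.4483, -0.2407]), 0.9)]
```

View pics/w10.png

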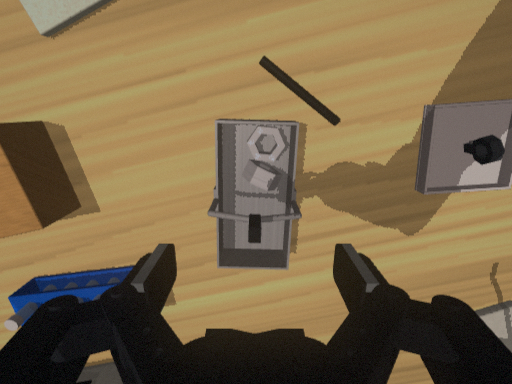

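Both weights are in: w1 lies flat at (267,142) and w2 at (261,177). The basket shifted about 2 cm towards -x. Next is w3.

```bash
python3 -m handwheel '0.005 0.03 0 -0.12 1;0.01 0.06 0 -0.24 1;0.015 0.09 0 -0.36 1;0.02 0.12 0 -0.48 1;0.025 0.15 0 -0.6 1;0.03 0.18 0 -0.72 1;0.037 0.21 0 -0.84 1;0.044 0.24 0 -0.96 1;0.05 0.27 0 -1.08 1;0.056 0.3 0 -1.2 1'
python3 -m handwheel '0.007 0.04 0 -0.105 1;0.014 0.08 0 -0.105 1;0.02 0.12 0 -0.105 1;0.027 0.16 0 -0.105 1;0.033 0.19 0 -0.105 1;0.036 0.21 0 -0.105 1;0.037 0.221 0 -0.105 1;0.037 0.221 -0.03 -0.105 1;0.037 0.221 -0.06 -0.105 1;0.037 0.221 -0.06 -0.105 1'
python3 -m handwheel '0 0 -0.03 0 1;0 0 -0.055 0 1;0 0 -0.075 0 1;0 0 -0.088 0 1;0 0 -0.091 0 1;0 0 -0.091 0 1;0 0 -0.091 0 0.7;0 0 -0.091 0 0.7;0 0 -0.091 0 0.7;0 0 -0.091 0 0.7'
python3 - <<'E'
from h import *
d=env.snapshot("wrist"); cv2.imwrite("pics/w11.png",d["frame"][:,:,::-1])
print([(u,atz(d,u,.112)[:2],q) for u,q in spots("weight1","wrist",4)])
E
```

```text
clock: 28.82
position: [0.467, 0.068, 0.243]
eef_rot: [[0.16, -0.003, 0.987], [-0.987, -0.0, 0.16], [-0.0, -1.0, -0.003]]
wrist_force: [0.5, -0.6, 0.1]
grip_width: 0.0852
clock: 29.65
position: [0.4999, 0.2852, 0.1773]
eef_rot: [[0.062, -0.012, 0.998], [-0.998, -0.006, 0.062], [0.005, -1.0, -0.013]]
wrist_force: [-0.6, -0.5, -1.7]
grip_width: 0.0854
clock: 30.48
position: [0.5056, 0.2879, 0.0946]
eef_rot: [[0.062, 0.002, 0.998], [-0.998, 0.001, 0.062], [-0.001, -1.0, 0.002]]
wrist_force: [-0.5, 0.4, 0.5]
grip_width: 0.0597
[(array([249.3, 252.2]), array([0.5026, 0.293 ]), 0.94), (array([249.5, 176.7]), array([0.5005, 0.3332]), 0.78)]
```

```bash
python3 -m handwheel '-0.0015 0.002 0 -0.024 0.6;-0.0015 0.002 0 -0.024 0.4;-0.0015 0.002 0 -0.024 0;-0.0015 0.002 0 -0.024 0;-0.0015 0.002 0 -0.024 0;-0.0015 0.002 0 -0.024 0;-0.0015 0.002 0.007 -0.024 0;-0.0015 0.002 0.007 -0.024 0;-0.001 -0.01 0.007 -0.024 0;-0.0005 -0.025 0.007 -0.024 0'
python3 -m handwheel '0.001 -0.02 0 0 0;0.0015 -0.04 0 0 0;0.002 -0.06 0 0 0;0.003 -0.08 0 0 0;0.004 -0.1 0 0 0;0.0045 -0.12 0 0 0;0.005 -0.14 0 0 0;0.0055 -0.155 0 0 0;0.0055 -0.16 0.03 0 0;0.0055 -0.16 0.065 0 0'
python3 -m handwheel '0 -0.03 0.04 -0.12 0;0 -0.06 0.08 -0.24 0;0 -0.09 0.085 -0.36 0;0 -0.12 0.085 -0.48 0;0.002 -0.16 0.085 -0.6 0;0.004 -0.2 0.085 -0.72 0;0.006 -0.24 0.085 -0.84 0;0.008 -0.27 0.085 -0.96 0;0.01 -0.3 0.085 -1.08 0;0.011 -0.33 0.085 -1.2 0'
python3 -m handwheel '0 -0.015 0 -0.12 0;0 -0.02 0 -0.24 0;0 -0.02 0 -0.36 0;0 -0.02 0 -0.48 0;0 -0.02 0 -0.6 0;0 -0.02 0 -0.637 0;0 -0.02 0 -0.637 0;0 -0.02 0 -0.637 0;0 -0.02 0 -0.637 0;0 -0.02 0 -0.637 0'
python3 - <<'E'
from h import *
basket(); s=env.read_state(); print(s["position"],s["grip_width"],s["eef_rot"][:,2],s["q"])
d=env.snapshot("wrist"); cv2.imwrite("pics/w12.png",d["frame"][:,:,::-1])
print([(u,q) for u,q in spots("weight1","wrist",4)], [(u,atz(d,u,.1125)[:2],q) for u,q in spots("arch","wrist",3)])
E
```

```text
clock: 31.42
position: [0.5045, 0.262, 0.1001]
eef_rot: [[0.039, 0.0, 0.999], [-0.999, -0.0, 0.039], [0.001, -1.0, 0.0]]
wrist_force: [-0.2, -0.3, -0.6]
grip_width: 0.0432
clock: 32.25
position: [0.5058, 0.0992, 0.1623]
eef_rot: [[0.034, -0.009, 0.999], [-0.999, -0.002, 0.034], [0.002, -1.0, -0.009]]
wrist_force: [1.6, -0.0, -0.7]
grip_width: 0.0428
clock: 33.08
position: [0.5191, -0.2303, 0.2496]
eef_rot: [[-0.921, -0.001, 0.39], [-0.39, -0.0, -0.921], [0.001, -1.0, -0.001]]
wrist_force: [-0.4, 0.0, -0.5]
grip_width: 0.0431
clock: 33.92
position: [0.5203, -0.2477, 0.2501]
eef_rot: [[-0.974, -0.0, -0.226], [0.226, 0.0, -0.974], [0.0, -1.0, 0.0]]
wrist_force: [0.2, 0.1, -0.9]
grip_width: 0.0431
tab [('scene', array([ 0.4513, -0.2406]), 0.95), ('side', array([ 0.4457, -0.2236]), 0.93)]
arch [('scene', array([ 0.451 , -0.2254]), 0.63), ('side', array([ 0.4576, -0.2421]), 0.88)]
basket [('scene', array([ 0.4577, -0.2395]), 0.6), ('side', array([ 0.4405, -0.2155]), 0.88)]
basket fit [ 0.4514 -0.242  -0.276 ] 1.2217017954722873
[ 0.5209 -0.2474  0.2503] 0.043451810863035394 [-0.2263 -0.9741  0.    ] [-0.5555  0.1816 -0.106   1.2832 -0.      2.8144]
[(array([261.1, 212.1]), 0.65), (array([254.9, 256.7]), 0.57)] []
```

View pics/w12.png

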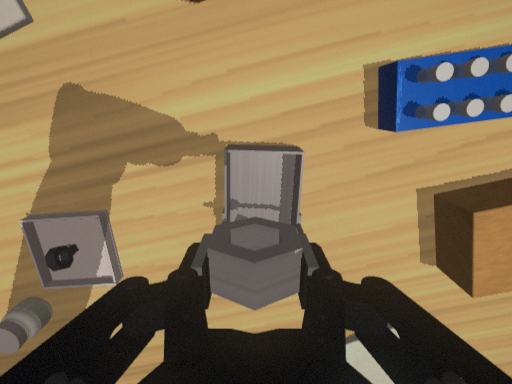

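The +x end rim runs from (226,148) to (303,151). I'll compute the slot from it.

Run:
```python
from h import *
d=env.snapshot("wrist")
a=atz(d,(226,147),.055);b=atz(d,(303,150),.055); print(a,b,np.linalg.norm(a-b))
e=(b-a)[:2]; yaw=np.arctan2(e[1],e[0])+np.pi/2; m=(a+b)[:2]/2
print("yaw",yaw); ex=np.array([np.cos(yaw),np.sin(yaw)]); print("ctr",m-.1*ex,"slot78",m-.022*ex,"slot55",m-.045*ex)
```

```text
[ 0.559  -0.2207  0.055 ] [ 0.5337 -0.3128  0.055 ] 0.09552416740043305
yaw -0.26825083356975243
ctr [ 0.45   -0.2402] slot78 [ 0.5252 -0.2609] slot55 [ 0.503  -0.2548]
```

```bash
python3 -m handwheel '0 -0.0125 0 -0.04 0;0 -0.0125 0 -0.04 0;0 -0.0125 -0.03 -0.04 0;0 -0.0125 -0.06 -0.04 0;0 -0.0125 -0.09 -0.04 0;0 -0.0125 -0.12 -0.04 0;0 -0.0125 -0.15 -0.04 0;0 -0.0125 -0.165 -0.04 0;0 -0.0125 -0.165 -0.04 0;0 -0.0125 -0.165 -0.04 0'
python3 -m handwheel '0 0 -0.01 0 0;0 0 -0.02 0 0;0 0 -0.03 0 0;0 0 -0.04 0 0;0 0 -0.05 0 0;0 0 -0.057 0 0;0 0 -0.057 0 0;0 0 -0.057 0 0.58;0 0 -0.057 0 0.6;0 0 -0.057 0 0.6'
python3 -m handwheel '0 0 0.01 0 0.6;0 0 0.03 0 0.6;0 0 0.06 0 0.6;0 0 0.1 0 0.62;0 0 0.14 0 0.62;0 0 0.18 0 1;0 0 0.222 0 1;0 0 0.222 0 1;0 0 0.222 0 1;0 0 0.222 0 1'
python3 - <<'E'
from h import *
d=env.snapshot("wrist"); cv2.imwrite("pics/w13.png",d["frame"][:,:,::-1])
print([(u,atz(d,u,.03)[:2],q) for u,q in spots("weight1","wrist",4)], [(u,atz(d,u,.1125)[:2],q) for u,q in spots("arch","wrist",3)],[(u,atz(d,u,.138)[:2],q) for u,q in spots("tab","wrist",3)])
E
```

```text
clock: 35.45
position: [0.5201, -0.2599, 0.0845]
eef_rot: [[-0.964, -0.002, -0.266], [0.266, 0.001, -0.964], [0.002, -1.0, -0.001]]
wrist_force: [-0.2, 0.5, -1.3]
grip_width: 0.0433
clock: 36.28
position: [0.5216, -0.2604, 0.0291]
eef_rot: [[-0.964, 0.002, -0.265], [0.265, -0.001, -0.964], [-0.002, -1.0, 0.0]]
wrist_force: [0.0, -0.8, 0.7]
grip_width: 0.0514
clock: 37.12
position: [0.5209, -0.26, 0.2514]
eef_rot: [[-0.964, 0.001, -0.265], [0.265, -0.001, -0.964], [-0.002, -1.0, 0.001]]
wrist_force: [-0.3, -0.2, -0.1]
grip_width: 0.0851
[(array([248.8, 235.4]), array([ 0.4248, -0.2254]), 0.93), (array([242.3, 165.3]), array([ 0.5282, -0.2455]), 0.88), (array([243. , 259.6]), array([ 0.3881, -0.2059]), 0.84)] [(array([253.9, 245.8]), array([ 0.4491, -0.2401]), 0.84)] [(array([253.7, 258.4]), array([ 0.4479, -0.2396]), 0.81)]
```

View pics/w13.png

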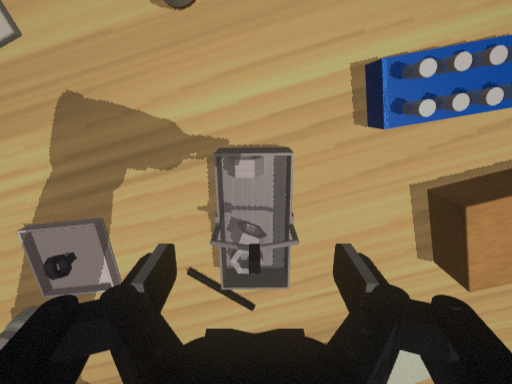

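w3 is in at the +x end, at (245,168). Last comes w4.

```bash
python3 -m handwheel '0 0.035 0 0.12 1;0 0.07 0 0.24 1;0 0.105 0 0.36 1;0 0.14 0 0.48 1;0 0.175 0 0.6 1;0 0.21 0 0.72 1;0 0.245 0 0.84 1;0 0.28 0 0.96 1;0 0.31 0 1.08 1;0 0.33 0 1.18 1'
python3 -m handwheel '-0.003 0.04 0 0.12 1;-0.006 0.08 0 0.24 1;-0.01 0.12 0 0.36 1;-0.014 0.16 0 0.48 1;-0.018 0.2 0 0.6 1;-0.019 0.23 0 0.697 1;-0.019 0.25 0 0.697 1;-0.019 0.26 0 0.697 1;-0.019 0.26 0 0.697 1;-0.019 0.26 0 0.697 1'
python3 -m handwheel '0 0 -0.03 0 1;0 0 -0.06 0 1;0 0 -0.09 0 1;0 0 -0.12 0 1;0 0 -0.14 0 1;0 0 -0.15 0 1;0 0 -0.157 0 1;0 0 -0.157 0 0.7;0 0 -0.157 0 0.7;0 0 -0.157 0 0.7'
python3 - <<'E'
from h import *
d=env.snapshot("wrist"); cv2.imwrite("pics/w14.png",d["frame"][:,:,::-1])
print([(u,atz(d,u,.112)[:2],q) for u,q in spots("weight1","wrist",4)])
E
```

```text
clock: 38.15
position: [0.5195, 0.0727, 0.2489]
eef_rot: [[-0.606, -0.003, 0.795], [-0.795, 0.001, -0.606], [0.001, -1.0, -0.003]]
wrist_force: [-0.4, -0.7, -0.4]
grip_width: 0.0854
clock: 38.98
position: [0.5013, 0.3294, 0.2493]
eef_rot: [[0.038, -0.002, 0.999], [-0.999, -0.002, 0.038], [0.002, -1.0, -0.002]]
wrist_force: [0.3, 0.1, 0.1]
grip_width: 0.0852
clock: 39.82
position: [0.5033, 0.3304, 0.0951]
eef_rot: [[0.037, 0.003, 0.999], [-0.999, 0.001, 0.037], [-0.001, -1.0, 0.003]]
wrist_force: [-0.7, -0.2, -0.7]
grip_width: 0.06
[(array([253.1, 255.9]), array([0.5024, 0.3332]), 0.79)]
```

```bash
python3 -m handwheel '0 0 0 0 0.4;0 0 0 0 0.2;0 0 0 0 0;0 0 0 0 0;0 0 0 0 0;0 0 0 0 0;0 0 0.007 0 0;0 0 0.007 0 0;0.0004 -0.01 0.007 0 0;0.001 -0.025 0.007 0 0'
python3 -m handwheel '0.001 -0.02 0 0 0;0.0015 -0.04 0 0 0;0.002 -0.06 0 0 0;0.003 -0.08 0 0 0;0.004 -0.1 0 0 0;0.005 -0.12 0 0 0;0.0055 -0.14 0 0 0;0.006 -0.16 0 0 0;0.007 -0.18 0 0 0;0.008 -0.2 0 0 0'
python3 -m handwheel '0 0 0.04 0 0;0 0 0.08 -0.02 0;0 -0.02 0.12 -0.14 0;0 -0.05 0.15 -0.26 0;0 -0.08 0.15 -0.38 0;0 -0.11 0.15 -0.5 0;-0.002 -0.14 0.15 -0.62 0;-0.004 -0.17 0.15 -0.74 0;-0.006 -0.2 0.15 -0.86 0;-0.008 -0.23 0.15 -0.98 0'
python3 -m handwheel '0 -0.03 0 -0.12 0;0 -0.06 0 -0.24 0;0 -0.09 0 -0.36 0;0 -0.11 0 -0.48 0;0 -0.125 0 -0.6 0;0 -0.13 0 -0.72 0;0 -0.13 0 -0.84 0;0 -0.13 0 -0.897 0;0 -0.13 0 -0.897 0;0 -0.13 0 -0.897 0'
python3 - <<'E'
from h import *
d=env.snapshot("wrist"); cv2.imwrite("pics/w15.png",d["frame"][:,:,::-1])
a=env.snapshot("scene");b=env.snapshot("side")
s=env.read_state(); print(s["position"],s["grip_width"],s["eef_rot"][:,2],s["q"])
for t,z in(("tab",.138),("arch",.1125)): print(t,[(n,atz(c,u,z)[:2],q) for n,c in(("scene",a),("side",b)) for u,q in spots(t,n,1)])
print([(u,q) for u,q in spots("weight1","wrist",4)])
m=env.masks_of("basket","wrist")
if m:
    q,_=cv2.findContours(m[0]["region"].astype(np.uint8),0,2); q=max(q,key=cv2.contourArea)
    for p in cv2.approxPolyDP(q,3,True)[:,0]: print(p,atz(d,p,.055)[:2])
E
```

```text
clock: 40.75
position: [0.5028, 0.305, 0.1001]
eef_rot: [[0.039, 0.0, 0.999], [-0.999, 0.0, 0.039], [-0.0, -1.0, 0.0]]
wrist_force: [-0.2, 0.2, -0.7]
grip_width: 0.0432
clock: 41.58
position: [0.5096, 0.1027, 0.0998]
eef_rot: [[0.037, -0.001, 0.999], [-0.999, -0.001, 0.037], [0.001, -1.0, -0.001]]
wrist_force: [0.3, -0.1, -1.7]
grip_width: 0.0429
clock: 42.42
position: [0.5011, -0.1272, 0.2497]
eef_rot: [[-0.813, -0.001, 0.582], [-0.582, -0.0, -0.813], [0.001, -1.0, -0.001]]
wrist_force: [1.3, 0.4, -0.7]
grip_width: 0.043
clock: 43.25
position: [0.5016, -0.2554, 0.2497]
eef_rot: [[-0.964, -0.001, -0.265], [0.265, 0.0, -0.964], [0.001, -1.0, -0.0]]
wrist_force: [-0.4, 0.0, -2.2]
grip_width: 0.043
[ 0.5023 -0.255   0.2501] 0.0430117852915665 [-0.2645 -0.9644  0.    ] [-0.5844  0.1583 -0.1342  1.2787 -0.0002  2.8249]
tab [('scene', array([ 0.4362, -0.2482]), 0.71), ('side', array([ 0.4528, -0.242 ]), 0.64)]
arch [('scene', array([ 0.4428, -0.2244]), 0.81), ('side', array([ 0.4354, -0.213 ]), 0.61)]
[(array([244.7, 150.3]), 0.89), (array([254.4, 256.1]), 0.87), (array([247.5, 222.1]), 0.76)]
[288 133] [ 0.5368 -0.3079]
[214 136] [ 0.5573 -0.22  ]
[216 198] [ 0.4807 -0.1979]
[210 229] [ 0.4405 -0.1764]
[228 223] [ 0.4425 -0.2026]
[240 208] [ 0.4589 -0.2243]
[299 226] [ 0.4127 -0.2939]
[291 196] [ 0.4573 -0.2932]
[292 137] [ 0.5308 -0.3115]
```

```bash
python3 -m handwheel '-0.0015 0 -0.02 0 0;-0.0015 0 -0.05 0 0;-0.0015 0 -0.08 0 0;-0.0015 0 -0.11 0 0;-0.0015 0 -0.14 0 0;-0.0015 0 -0.16 0 0;-0.0015 0 -0.165 0 0;-0.0015 0 -0.169 0 0;-0.0015 0 -0.173 0 0;-0.0015 0 -0.173 0 0'
python3 -m handwheel '0 0 -0.004 0 0;0 0 -0.01 0 0;0 0 -0.018 0 0;0 0 -0.026 0 0;0 0 -0.034 0 0;0 0 -0.042 0 0;0 0 -0.047 0 0;0 0 -0.047 0 0.58;0 0 -0.047 0 0.6;0 0 -0.047 0 0.6'
python3 -m handwheel '0 0 0.01 0 0.6;0 0 0.03 0 0.6;0 0 0.06 0 0.6;0 0 0.1 0 0.62;0 0 0.14 0 0.62;0 0 0.18 0 1;0 0 0.22 0 1;0 0 0.23 0 1;0 0 0.23 0 1;0 0 0.23 0 1'
python3 - <<'E'
from h import *
d=env.snapshot("wrist"); a=env.snapshot("scene")
cv2.imwrite("pics/w16.png",np.hstack([d["frame"][:,150:370,::-1],cv2.resize(a["frame"][80:272,160:310,::-1],(300,384))]))
print([(u,atz(d,u,.03)[:2],q) for u,q in spots("weight1","wrist",5)], [(u,atz(d,u,.1125)[:2],q) for u,q in spots("arch","wrist",3)],[(u,atz(d,u,.138)[:2],q) for u,q in spots("tab","wrist",3)])
m=env.masks_of("basket","wrist")
if m:
    q,_=cv2.findContours(m[0]["region"].astype(np.uint8),0,2); q=max(q,key=cv2.contourArea)
    for p in cv2.approxPolyDP(q,3,True)[:,0]: print(p,atz(d,p,.055)[:2])
E
```

```text
clock: 44.53
position: [0.5022, -0.2555, 0.0782]
eef_rot: [[-0.964, 0.002, -0.265], [0.265, -0.001, -0.964], [-0.002, -1.0, 0.001]]
wrist_force: [0.4, -0.0, -1.1]
grip_width: 0.0433
clock: 45.37
position: [0.5095, -0.2632, 0.0436]
eef_rot: [[-0.964, 0.016, -0.267], [0.266, -0.015, -0.964], [-0.019, -1.0, 0.01]]
wrist_force: [-13.5, -0.4, 60.9]
grip_width: 0.0512
clock: 46.2
position: [0.5015, -0.2551, 0.2602]
eef_rot: [[-0.964, 0.001, -0.265], [0.265, -0.001, -0.964], [-0.001, -1.0, 0.0]]
wrist_force: [-0.9, -1.5, -0.9]
grip_width: 0.0851
[(array([248.4, 222.4]), array([ 0.4218, -0.2243]), 0.78), (array([262.2, 175.9]), array([ 0.485 , -0.2625]), 0.77), (array([245.1, 150.3]), array([ 0.5261, -0.2492]), 0.61), (array([242.2, 246.1]), array([ 0.3864, -0.2044]), 0.57)] [(array([254.9, 226.8]), array([ 0.4485, -0.2416]), 0.72)] [(array([250.6, 239.8]), array([ 0.4462, -0.236 ]), 0.71)]
[217 133] [ 0.5596 -0.223 ]
[217 196] [ 0.4805 -0.1976]
[211 224] [ 0.4437 -0.177 ]
[220 230] [ 0.4316 -0.1863]
[221 272] [ 0.3665 -0.1671]
[285 273] [ 0.3396 -0.2578]
[288 232] [ 0.4032 -0.2774]
[296 224] [ 0.4122 -0.291 ]
[291 198] [ 0.4512 -0.2929]
[292 136] [ 0.531  -0.3128]
[287 132] [ 0.5374 -0.3079]
```

View pics/w16.png

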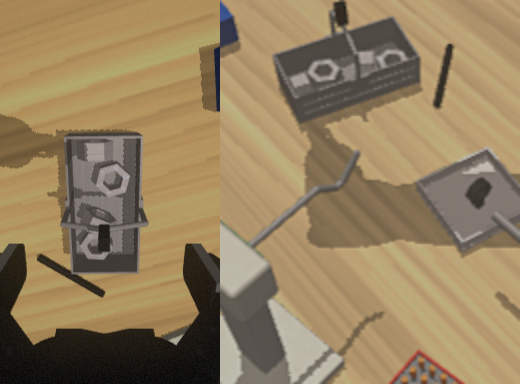

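All four weights are in the basket: hexagons at (110,180) and (95,245), and the others at (95,150) and (95,215). A brief 61 N showed at the wrist while w4 was pressed against another weight, and it was gone after release. Now I'll turn for the tab grip, jaws along basket y with the camera on the robot side.

```bash
python3 -m handwheel '-0.005 0.001 0 0.12 1;-0.01 0.003 0 0.24 1;-0.015 0.005 0 0.36 1;-0.02 0.006 0 0.48 1;-0.025 0.007 0 0.6 1;-0.03 0.008 0 0.72 1;-0.035 0.01 0 0.84 1;-0.04 0.012 0 0.96 1;-0.045 0.014 0 1.08 1;-0.053 0.015 0 1.2 1'
python3 -m handwheel '0 0 0 0.12 1;0 0 0 0.24 1;0 0 0 0.36 1;0 0 0 0.48 1;0 0 0 0.6 1;0 0 0 0.72 1;0 0 0 0.84 1;0 0 0 0.96 1;0 0 0 1.08 1;0 0 0 1.2 1'
python3 -m handwheel '0 0 0 0.12 1;0 0 0 0.24 1;0 0 0 0.36 1;0 0 0 0.48 1;0 0 0 0.6 1;0 0 -0.02 0.73 1;0 0 -0.04 0.73 1;0 0 -0.06 0.73 1;0 0 -0.06 0.73 1;0 0 -0.06 0.73 1'
python3 - <<'E'
from h import *
d=env.snapshot("wrist"); cv2.imwrite("pics/w17.png",d["frame"][:,:,::-1])
s=env.read_state(); print(s["position"],s["grip_width"],s["eef_rot"][:,2],s["q"])
print([(u,atz(d,u,.1125)[:2],q) for u,q in spots("arch","wrist",3)],[(u,atz(d,u,.138)[:2],q) for u,q in spots("tab","wrist",3)])
m=env.masks_of("basket","wrist")
if m:
    q,_=cv2.findContours(m[0]["region"].astype(np.uint8),0,2); q=max(q,key=cv2.contourArea)
    for p in cv2.approxPolyDP(q,3,True)[:,0]: print(p,atz(d,p,.055)[:2])
E
```

```text
clock: 47.33
position: [0.448, -0.2396, 0.2593]
eef_rot: [[-0.592, -0.001, 0.806], [-0.806, 0.001, -0.592], [-0.0, -1.0, -0.001]]
wrist_force: [-0.0, -0.5, -0.7]
grip_width: 0.0855
clock: 48.17
position: [0.4479, -0.2397, 0.2593]
eef_rot: [[0.537, -0.001, 0.844], [-0.844, 0.001, 0.537], [-0.002, -1.0, -0.001]]
wrist_force: [-0.6, 0.6, 0.5]
grip_width: 0.0853
clock: 49.0
position: [0.447, -0.2391, 0.1987]
eef_rot: [[0.961, -0.003, 0.277], [-0.277, 0.002, 0.961], [-0.004, -1.0, 0.001]]
wrist_force: [0.2, -0.2, -0.4]
grip_width: 0.0855
[ 0.4481 -0.2398  0.2001] 0.08566770265705906 [0.2765 0.961  0.0004] [-0.6186  0.0902 -0.3198  1.162  -0.     -0.3384]
[(array([252.8, 197.1]), array([ 0.4444, -0.2402]), 0.56)] [(array([254.4, 212.8]), array([ 0.4496, -0.2403]), 0.6)]
[299  84] [ 0.3628 -0.1695]
[202  88] [ 0.3399 -0.2622]
[206 182] [ 0.4314 -0.2898]
[198 196] [ 0.4441 -0.3035]
[211 203] [ 0.4559 -0.2924]
[217 264] [ 0.5313 -0.3105]
[297 260] [ 0.5527 -0.217 ]
[298 201] [ 0.4806 -0.1986]
[310 196] [ 0.4786 -0.1844]
[300 166] [ 0.4427 -0.1873]
```

View pics/w17.png

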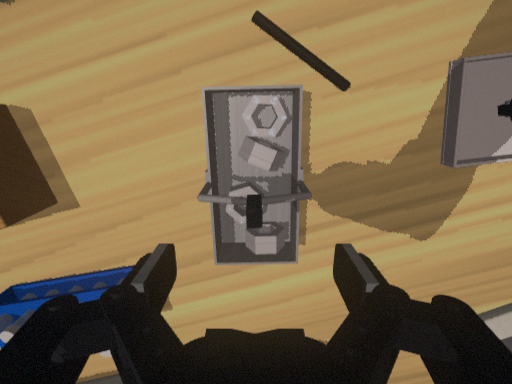

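The basket is aligned under the tool, with the tab at (254,212) and its four weights visible. Lower and grip the tab.

```bash
python3 -m handwheel '0 0 -0.02 0.03 1;0 0 -0.04 0.03 1;0 0 -0.055 0.03 1;0 0 -0.065 0.03 0.8;0 0 -0.072 0.03 0.6;0 0 -0.075 0.03 0.5;0 0 -0.075 0.03 0.4;0 0 -0.075 0.03 0.3;0 0 -0.075 0.03 0.2;0 0 -0.075 0.03 0.1'
python3 -m handwheel '0 0 0 0 0;0 0 0 0 0;0 0 0 0 0;0 0 0 0 0;0 0 0 0 0;0 0 0 0 0;0 0 0.002 0 0;0 0 0.006 0 0;0 0 0.012 0 0;0 0 0.02 0 0'
python3 - <<'E'
from h import *
d=env.snapshot("wrist"); a=env.snapshot("side")
cv2.imwrite("pics/w18.png",np.hstack([d["frame"][:,100:400,::-1],cv2.resize(a["frame"][100:220,260:380,::-1],(384,384))]))
s=env.read_state(); print(s["position"],s["grip_width"],s["wrist_force"],s["torque"])
E
```

```text
clock: 50.03
position: [0.4491, -0.2401, 0.1264]
eef_rot: [[0.969, 0.002, 0.248], [-0.248, -0.0, 0.969], [0.002, -1.0, 0.0]]
wrist_force: [-0.2, 0.7, -0.6]
grip_width: 0.0107
clock: 50.87
position: [0.4465, -0.239, 0.1439]
eef_rot: [[0.969, -0.004, 0.248], [-0.248, 0.002, 0.969], [-0.004, -1.0, 0.001]]
wrist_force: [-0.9, 0.6, -8.2]
grip_width: 0.0106
[ 0.449  -0.2405  0.1464] 0.010653670018643273 [ 1.14   -0.7979 -7.0651] [-0.0447 -0.2109 -0.0427]
```

View pics/w18.png

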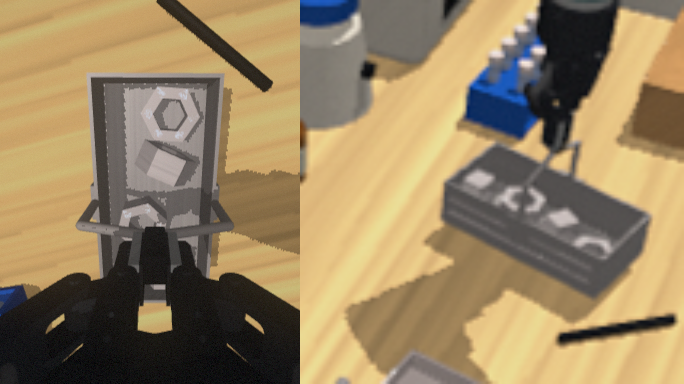

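The basket is lifted level. The wrist force of about -7 N matches basket plus four weights. Next I'll raise it and measure the hook better.

```bash
python3 -m handwheel '0 0 0.01 0 0;0 0 0.02 0 0;0 0 0.035 0 0;0 0 0.05 0 0;0 0 0.065 0 0;0 0 0.08 0 0;0 0 0.095 0 0;0 0 0.11 0 0;0 0 0.12 0 0;0 0 0.12 0 0'
python3 - <<'E'
from h import *
from collections import defaultdict
S=defaultdict(list)
for i in range(3):
    for c in("scene","side"):
        d=env.snapshot(c)
        for t in("saddle","scale"):
            for u,q in spots(t,c,1): S[t,c].append(u)
D={c:env.snapshot(c) for c in("scene","side")}
for t,z in(("saddle",.204),("scale",0)):
    us={c:np.median(S[t,c],0) for c in D if S[t,c]}
    for c in us: print(t,c,np.array(S[t,c]).round(1).tolist(),atz(D[c],us[c],z))
    if len(us)==2: print("tri",tri(*[ray(D[c],us[c]) for c in D]))
for c,(x,y,w,h) in {"scene":(170,140,70,60),"side":(190,130,80,60)}.items():
    cv2.imwrite(f"pics/hk_{c}.png",cv2.resize(D[c]["frame"][y:y+h,x:x+w,::-1],None,fx=5,fy=5,interpolation=cv2.INTER_CUBIC))
a=cv2.imread("pics/hk_scene.png");b=cv2.imread("pics/hk_side.png"); cv2.imwrite("pics/hk.png",np.hstack([a,b]))
s=env.read_state(); print(s["position"],s["grip_width"],s["wrist_force"])
E
```

```text
clock: 51.8
position: [0.4499, -0.2411, 0.2688]
eef_rot: [[0.969, 0.005, 0.248], [-0.248, -0.004, 0.969], [0.006, -1.0, -0.002]]
wrist_force: [1.1, -0.1, -7.4]
grip_width: 0.0111
saddle scene [[220.1, 173.7], [219.3, 172.0], [219.2, 171.7]] [0.6546 0.0484 0.204 ]
saddle side [[242.4, 162.6], [245.5, 161.7], [245.3, 161.1]] [0.6487 0.0536 0.204 ]
tri (array([0.6527, 0.045 , 0.1974]), np.float64(0.0008761471706927266))
scale scene [[187.0, 254.4], [186.7, 254.1], [186.2, 251.5]] [0.7909 0.0652 0.    ]
scale side [[211.5, 200.8], [206.7, 202.8], [206.7, 201.3]] [0.7863 0.073  0.    ]
tri (array([ 0.7909,  0.0636, -0.0079]), np.float64(0.002187282014051031))
[ 0.4484 -0.24    0.2654] 0.011101166045379782 [-0.1215 -0.3305 -6.9054]
```

The picture limit is reached, so I'll continue numerically. I'll fit a hook model to the low-saturation pixels in both cameras.

```bash
cat > hook.py <<'E'
from h import *
from scipy.optimize import minimize
def fit(D):
    I={}
    for c,d in D.items():
        S=cv2.cvtColor(d["frame"],cv2.COLOR_RGB2HSV)[:,:,1].astype(np.float32); I[c]=cv2.GaussianBlur(S,(0,0),1.0)
    def pts(p):
        x,y,a,b=p; L=[(-.166,.224),(-.135,.200),(-b,.222),(-.03,.222)]; out=[]
        for (u,z),(v,w) in zip(L,L[1:]):
            for t in np.linspace(0,1,25): out.append([x+np.cos(a)*(u+(v-u)*t),y+np.sin(a)*(u+(v-u)*t),z+(w-z)*t])
        return np.array(out)
    def cost(p):
        e=0
        for c,d in D.items():
            P=(pts(p)-d["xyz"])@d["rotation"]; uv=np.stack([d["cx"]-d["fx"]*P[:,0]/P[:,2],d["cy"]+d["fy"]*P[:,1]/P[:,2]],1).astype(np.float32)
            e+=cv2.remap(I[c],uv[None,:,0].copy(),uv[None,:,1].copy(),cv2.INTER_LINEAR).mean()
        return e
    r=[minimize(cost,[.789+dx,.065+dy,a,.11],method="Nelder-Mead",options=dict(initial_simplex=None,maxiter=600,xatol=1e-4,fatol=.01)) for dx in(-.008,0,.008) for dy in(-.012,0,.012) for a in(0,.1,.2)]
    r.sort(key=lambda q:q.fun)
    for q in r[:4]:
        x,y,a,b=q.x; print("fit",q.x,round(q.fun,1),"saddle",x-.135*np.cos(a),y-.135*np.sin(a))
    return r[0].x
if __name__=="__main__":
    D={c:env.snapshot(c) for c in("scene","side")}; p=fit(D)
    for c in D: # sampled saturations for context
        print(c,[round(float(v),0) for v in cv2.cvtColor(D[c]["frame"],cv2.COLOR_RGB2HSV)[165 if c=="scene" else 152,205:265:4,1]])
    x,y,a,b=p
    for c,d in D.items(): print(c,"tip",proj(d,[x-.166*np.cos(a),y-.166*np.sin(a),.226]),"dip",proj(d,[x-.135*np.cos(a),y-.135*np.sin(a),.204]))
E
python3 hook.py
```

```text
fit [ 2.0617 -0.0201 -0.0017  0.114 ] 0.0 saddle 1.9267318372878763 -0.019885412122321863
fit [1.8804 0.0813 0.1285 0.0017] 0.0 saddle 1.746520056101629 0.063976557153479
fit [ 2.201  -0.1307  0.0049  0.0805] 0.0 saddle 2.0659716782794244 -0.1313310402697058
fit [1.9146 0.0682 0.0301 0.0184] 0.0 saddle 1.7796776520004904 0.06414898057512612
scene [100.0, 91.0, 99.0, 100.0, 78.0, 50.0, 97.0, 99.0, 96.0, 96.0, 97.0, 97.0, 101.0, 96.0, 99.0]
side [103.0, 111.0, 113.0, 114.0, 106.0, 55.0, 6.0, 32.0, 114.0, 113.0, 113.0, 26.0, 29.0, 29.0, 64.0]
scene tip [-740.8944  713.2982] dip [-746.0201  730.9019]
side tip [-23.2411  58.315 ] dip [-25.9726  61.9419]
```

Out-of-image runaway; the contrast is good, so I'll bound the search.

```bash
python3 - <<'E'
s=open('hook.py').read()
i=s.index("    r=[minimize"); j=s.index("    r.sort")
s=s[:i]+"    from scipy.optimize import differential_evolution as de\n    B=[(.765,.815),(.04,.09),(-.15,.35),(.09,.125)]\n    r=[de(cost,B,seed=k,maxiter=60,popsize=12) for k in(0,1)]\n"+s[j:]
open('hook.py','w').write(s)
E
python3 hook.py
```

```text
fit [0.7882 0.0653 0.1444 0.1031] 82.3 saddle 0.6546558900680184 0.0459150011303283
fit [0.7891 0.0658 0.146  0.1042] 82.4 saddle 0.65551015967985 0.04618940506559208
scene [100.0, 91.0, 101.0, 100.0, 73.0, 53.0, 97.0, 97.0, 96.0, 96.0, 96.0, 96.0, 99.0, 96.0, 99.0]
side [102.0, 112.0, 113.0, 114.0, 105.0, 55.0, 8.0, 30.0, 115.0, 110.0, 112.0, 17.0, 29.0, 31.0, 63.0]
scene tip [227.806  156.7035] dip [218.6208 171.3139]
side tip [254.7553 155.8304] dip [244.7279 159.6897]
```

The hook fit agrees with the visual positions: saddle at (0.655,0.046) and hook axis at 0.145 rad. I'll carry the basket to a standoff on the hook line.

```bash
python3 -m handwheel '0.002 0.006 0 0.02 0;0.004 0.018 0 0.05 0;0.008 0.036 -0.002 0.09 0;0.012 0.055 -0.004 0.13 0;0.017 0.075 -0.006 0.17 0;0.021 0.095 -0.008 0.21 0;0.025 0.114 -0.01 0.25 0;0.028 0.13 -0.012 0.28 0;0.031 0.142 -0.0125 0.3 0;0.032 0.148 -0.0125 0.31 0'
python3 -m handwheel '0.002 0.008 0 0.01 0;0.005 0.022 0 0.03 0;0.009 0.04 0 0.05 0;0.013 0.06 0 0.07 0;0.018 0.08 0 0.08 0;0.022 0.096 0 0.087 0;0.025 0.108 0 0.087 0;0.0265 0.115 0 0.087 0;0.0265 0.116 0 0.087 0;0.0265 0.116 0 0.087 0'
python3 - <<'E'
from h import *
s=env.read_state(); print(s["position"],s["grip_width"],s["wrist_force"],s["torque"],np.arctan2(s["eef_rot"][1,2],s["eef_rot"][0,2]))
D={c:env.snapshot(c) for c in("scene","side")}
for t,z in(("arch",.2395),("tab",.265),("basket",.1275)):
    U={c:[u for u,q in spots(t,c,1)] for c in D}
    print(t,[(c,atz(D[c],U[c][0],z)) for c in D if U[c]], tri(*[ray(D[c],U[c][0]) for c in D]) if all(U.values()) else "")
for c,d in D.items():
    m=env.masks_of("basket",c)
    if m:
        q,_=cv2.findContours(m[0]["region"].astype(np.uint8),0,2); q=max(q,key=cv2.contourArea)
        print(c,[(p.tolist(),atz(d,p,.1825)[:2].round(3).tolist(),atz(d,p,.1275)[:2].round(3).tolist()) for p in cv2.approxPolyDP(q,3,True)[:,0]])
d=env.snapshot("wrist"); print("hook seen by wrist", [(u,atz(d,u,.204)) for u,q in spots("saddle","wrist",2)])
m=env.masks_of("basket","wrist")
if m:
    q,_=cv2.findContours(m[0]["region"].astype(np.uint8),0,2); q=max(q,key=cv2.contourArea)
    print([(p.tolist(),atz(d,p,.1825)[:2].round(3).tolist()) for p in cv2.approxPolyDP(q,3,True)[:,0]])
E
```

```text
clock: 53.83
position: [0.4802, -0.0891, 0.2526]
eef_rot: [[0.998, -0.0, -0.064], [0.064, 0.002, 0.998], [-0.0, -1.0, 0.002]]
wrist_force: [-0.0, -0.7, -7.8]
grip_width: 0.0107
clock: 54.67
position: [0.5067, 0.0239, 0.2528]
eef_rot: [[0.989, -0.0, -0.147], [0.147, -0.001, 0.989], [-0.001, -1.0, -0.001]]
wrist_force: [-0.1, 0.9, -7.5]
grip_width: 0.0108
[0.5067 0.0239 0.2528] 0.010835331237734258 [-0.1009  0.939  -7.5304] [-0.0454  0.0169  0.0142] 1.7180887313371196
arch [('scene', array([0.5037, 0.0314, 0.2395])), ('side', array([0.5033, 0.0273, 0.2395]))] (array([0.503 , 0.0302, 0.2401]), np.float64(0.001455422384583))
tab [('scene', array([0.5066, 0.0288, 0.265 ])), ('side', array([0.5054, 0.0211, 0.265 ]))] (array([0.5051, 0.0262, 0.2657]), np.float64(0.002696118297455513))
basket [('scene', array([0.51  , 0.0079, 0.1275])), ('side', array([0.5057, 0.0331, 0.1275]))] (array([0.5093, 0.0098, 0.116 ]), np.float64(0.008346755685607653))
scene [([291, 170], [0.52, 0.134], [0.489, 0.106]), ([283, 177], [0.546, 0.137], [0.518, 0.109]), ([286, 183], [0.552, 0.154], [0.524, 0.126]), ([29
[... 547 characters left out ...]
536, -0.04]), ([197, 233], [0.539, -0.022]), ([201, 276], [0.581, -0.015]), ([214, 264], [0.567, -0.004]), ([222, 238], [0.541, -0.0]), ([231, 236], [0.538, 0.007]), ([233, 231], [0.533, 0.008]), ([243, 231], [0.531, 0.017]), ([244, 301], [0.603, 0.027]), ([264, 302], [0.601, 0.046]), ([265, 291], [0.589, 0.045]), ([251, 285], [0.584, 0.031]), ([265, 281], [0.578, 0.043]), ([264, 233], [0.531, 0.035]), ([275, 231], [0.527, 0.044]), ([278, 239], [0.535, 0.048]), ([288, 242], [0.536, 0.057]), ([296, 265], [0.558, 0.068]), ([308, 276], [0.567, 0.081]), ([312, 235], [0.527, 0.076]), ([333, 226], [0.516, 0.092]), ([318, 201], [0.495, 0.075]), ([316, 182], [0.48, 0.07]), ([323, 74], [0.4, 0.058])]
```

The basket is level with its arch at (0.504,0.028,0.240). I'll advance along the hook.

```bash
python3 -m handwheel '0.004 0.0006 0 0 0;0.012 0.0018 0 0 0;0.022 0.003 0 0 0;0.033 0.0045 0 0 0;0.044 0.006 0 0 0;0.055 0.0075 0 0 0;0.066 0.009 0 0 0;0.075 0.01 0 0 0;0.08 0.011 0 0 0;0.082 0.011 0 0 0'
python3 -m handwheel '0.004 0.0005 0 0 0;0.01 0.0013 0 0 0;0.018 0.0025 0 0 0;0.027 0.0037 0 0 0;0.036 0.005 0 0 0;0.045 0.006 0 0 0;0.054 0.0075 0 0 0;0.062 0.0085 0 0 0;0.067 0.009 0 0 0;0.067 0.009 0 0 0'
python3 - <<'E'
from h import *
s=env.read_state(); print(s["position"],s["grip_width"],s["wrist_force"],s["torque"])
D={c:env.snapshot(c) for c in("scene","side")}
for k in range(3):
  for c in D: D[c]=env.snapshot(c)
  for t,z in(("arch",.2395),("tab",.265),("saddle",.204)):
    U={c:[u for u,q in spots(t,c,1)] for c in D}
    print(t,[(c,U[c][0].round(1),atz(D[c],U[c][0],z)[:2]) for c in D if U[c]], tri(*[ray(D[c],U[c][0]) for c in D]) if all(U.values()) else "")
E
```

```text
clock: 56.15
position: [0.5901, 0.0353, 0.2526]
eef_rot: [[0.989, 0.0, -0.147], [0.147, 0.0, 0.989], [0.0, -1.0, 0.0]]
wrist_force: [-0.2, -1.0, -6.9]
grip_width: 0.0109
clock: 56.98
position: [0.6574, 0.0441, 0.2526]
eef_rot: [[0.989, 0.001, -0.146], [0.146, 0.0, 0.989], [0.001, -1.0, -0.0]]
wrist_force: [0.4, -0.3, -7.3]
grip_width: 0.0111
[0.6574 0.0441 0.2526] 0.011139194195670171 [ 0.3749 -0.2654 -7.2804] [-0.0542 -0.0116 -0.0073]
arch [('scene', array([218.9, 162.3]), array([0.6533, 0.0508])), ('side', array([244.3, 151.8]), array([0.6513, 0.054 ]))] (array([0.6528, 0.0501, 0.2372]), np.float64(0.0008276421359513591))
tab [('scene', array([215.5, 151.8]), array([0.6523, 0.0417])), ('side', array([242.7, 139.5]), array([0.6666, 0.0342]))] (array([0.6576, 0.0511, 0.2783]), np.float64(0.0003046698057303085))
saddle [('scene', array([218.3, 174.8]), array([0.6608, 0.0531])), ('side', array([247.1, 160.8]), array([0.646 , 0.0474]))] (array([0.6536, 0.0396, 0.1913]), np.float64(0.004655419477178149))
arch [('scene', array([213.8, 160.8]), array([0.6591, 0.0405])), ('side', array([242
[... 367 characters left out ...]
'side', array([243.4, 161.7]), array([0.6537, 0.0561]))] (array([0.6566, 0.0501, 0.1991]), np.float64(0.00041554832097428693))
arch [('scene', array([219.5, 162.7]), array([0.6529, 0.0524])), ('side', array([244.1, 150.7]), array([0.6543, 0.0496]))] (array([0.6532, 0.0527, 0.2412]), np.float64(0.0007749995040660188))
tab [('scene', array([213.9, 151.5]), array([0.6544, 0.0389])), ('side', array([245.9, 143.6]), array([0.6492, 0.0477]))] (array([0.6533, 0.0372, 0.2591]), np.float64(0.002230601450994308))
saddle [('scene', array([219.9, 173.6]), array([0.6562, 0.0527])), ('side', array([216.9, 171.2]), array([0.7003, 0.1289]))] (array([0.6844, 0.1129, 0.2349]), np.float64(0.03474315088411105))
```

The arch (0.655,0.048) is directly over the saddle (0.656,0.049). Lower it gently and watch the force.

```bash
python3 -m handwheel '0 0 -0.003 0 0;0 0 -0.007 0 0;0 0 -0.012 0 0;0 0 -0.017 0 0;0 0 -0.021 0 0;0 0 -0.025 0 0;0 0 -0.028 0 0;0 0 -0.03 0 0;0 0 -0.03 0 0;0 0 -0.03 0 0'
python3 -m handwheel '0 0 -0.0005 0 0;0 0 -0.001 0 0;0 0 -0.0015 0 0;0 0 -0.002 0 0;0 0 -0.0025 0 0;0 0 -0.003 0 0;0 0 -0.0035 0 0;0 0 -0.0035 0 0;0 0 -0.0035 0 0;0 0 -0.0035 0 0'
python3 -m handwheel '0 0 -0.0003 0 0;0 0 -0.0006 0 0;0 0 -0.001 0 0;0 0 -0.0013 0 0;0 0 -0.0016 0 0;0 0 -0.002 0 0;0 0 -0.002 0 0;0 0 -0.002 0 0;0 0 -0.002 0 0;0 0 -0.002 0 0'
```

```text
clock: 59.12
position: [0.6558, 0.044, 0.2227]
eef_rot: [[0.989, -0.0, -0.146], [0.146, -0.0, 0.989], [-0.0, -1.0, 0.0]]
wrist_force: [0.3, 0.0, -6.8]
grip_width: 0.0106
clock: 59.95
position: [0.6558, 0.044, 0.2193]
eef_rot: [[0.989, 0.0, -0.146], [0.146, -0.0, 0.989], [0.0, -1.0, -0.0]]
wrist_force: [-0.0, 0.1, -7.5]
grip_width: 0.0108
clock: 60.78
position: [0.6561, 0.044, 0.2182]
eef_rot: [[0.989, 0.001, -0.146], [0.146, -0.0, 0.989], [0.001, -1.0, -0.0]]
wrist_force: [-2.4, -0.0, 1.1]
grip_width: 0.0109
```

Contact: the weight has transferred, with a small -x push. I'll ease 2 mm toward -x and read again.

```bash
python3 -m handwheel '-0.0004 0 0 0 0;-0.0008 0 0 0 0;-0.0012 0 0 0 0;-0.0016 0 0 0 0;-0.002 0 0 0 0;-0.002 0 0 0 0;-0.002 0 0 0 0;-0.002 0 0 0 0;-0.002 0 0 0 0;-0.002 0 0 0 0'
python3 -m handwheel '0 0 -0.0003 0 0;0 0 -0.0006 0 0;0 0 -0.001 0 0;0 0 -0.001 0 0;0 0 -0.001 0 0;0 0 -0.001 0 0;0 0 -0.001 0 0;0 0 -0.001 0 0;0 0 -0.001 0 0;0 0 -0.001 0 0'
```

```text
clock: 61.62
position: [0.6548, 0.0444, 0.218]
eef_rot: [[0.989, 0.002, -0.147], [0.147, 0.001, 0.989], [0.002, -1.0, 0.0]]
wrist_force: [4.6, 1.9, 3.2]
grip_width: 0.0105
clock: 62.45
position: [0.6548, 0.0444, 0.2178]
eef_rot: [[0.989, 0.003, -0.147], [0.147, 0.001, 0.989], [0.003, -1.0, 0.0]]
wrist_force: [5.2, 1.8, 5.7]
grip_width: 0.0109
```

Seated in the dip, since the x force reversed. Centre it, open slowly and back off upward.

```bash
python3 -m handwheel '0.0008 0 0.001 0 0;0.0008 0 0.001 0 0;0.0008 0 0.001 0 0;0.0008 0 0.001 0 0.14;0.0008 0 0.001 0 0.18;0.0008 0 0.001 0 0.25;0.0008 0 0.001 0 0.35;0.0008 0 0.001 0 0.5;0.0008 0 0.001 0 0.6;0.0008 0 0.001 0 0.6'
python3 -m handwheel '0 0 0.001 0 0.6;0 0 0.003 0 0.6;0 0 0.006 0 0.6;0 0 0.01 0 0.6;0 0 0.015 0 0.6;0 0 0.022 0 0.6;0 0 0.03 0 0.6;0 0 0.04 0 0.6;0 0 0.05 0 0.6;0 0 0.06 0 0.6'
python3 -m handwheel '0 0 0.01 0 0.6;0 0 0.025 0 0.6;0 0 0.045 0 0.6;0 0 0.065 0 0.6;0 0 0.08 0 0.6;-0.02 0 0.09 0 0.6;-0.05 0 0.09 0 0.6;-0.08 0 0.09 0 0.6;-0.1 0 0.09 0 0.6;-0.1 0 0.09 0 0.6'
cat > chk.py <<'E'
from h import *
for k in range(2):
    D={c:env.snapshot(c) for c in("scene","side")}
    for t,z in(("arch",.204),("tab",.2295),("basket",.0915),("saddle",.204)):
        U={c:[u for u,q in spots(t,c,1)] for c in D}
        print(t,[(c,U[c][0].round(1),atz(D[c],U[c][0],z)[:2]) for c in D if U[c]], tri(*[ray(D[c],U[c][0]) for c in D]) if all(U.values()) else "")
for c in D:
    print(c,"weights",[(u.round(),q) for u,q in spots("weight1",c)],"collar",[(u.round(),q,atz(D[c],u,.015)[:2]) for u,q in spots("collar",c,1)])
for t in("reagent","jar"): print(t,[(c,atz(D[c],u,0)[:2],q) for c in D for u,q in spots(t,c,1)])
for c,d in D.items():
    m=env.masks_of("basket",c)
    if m:
        q,_=cv2.findContours(m[0]["region"].astype(np.uint8),0,2); q=max(q,key=cv2.contourArea)
        print(c,[(p.tolist(),atz(d,p,.1465)[:2].round(3).tolist(),atz(d,p,.0915)[:2].round(3).tolist()) for p in cv2.approxPolyDP(q,2.5,True)[:,0]])
    cv2.imwrite(f"pics/end_{c}.png",d["frame"][:,:,::-1])
E
python3 chk.py
```

```text
clock: 63.28
position: [0.6541, 0.0439, 0.2168]
eef_rot: [[0.989, -0.001, -0.146], [0.146, -0.0, 0.989], [-0.001, -1.0, 0.0]]
wrist_force: [0.0, -1.1, 0.3]
grip_width: 0.0512
clock: 64.12
position: [0.6549, 0.044, 0.2789]
eef_rot: [[0.989, 0.001, -0.146], [0.146, -0.0, 0.989], [0.001, -1.0, -0.0]]
wrist_force: [-0.4, -0.5, -0.4]
grip_width: 0.051
clock: 64.95
position: [0.5511, 0.0443, 0.3693]
eef_rot: [[0.989, -0.0, -0.147], [0.147, 0.0, 0.989], [-0.0, -1.0, 0.0]]
wrist_force: [-0.0, 0.1, -0.1]
grip_width: 0.0514
arch [('scene', array([219.6, 172. ]), array([0.6541, 0.0488])), ('side', array([244.7, 160.8]), array([0.6523, 0.0506]))] (array([0.6535, 0.0478, 0.2019]), np.float64(0.0003369817332938968))
tab [('scene', array([216.8, 163.1]), array([0.6541, 0.0427])), ('side', array([246.4, 152.6]), array([0.6504, 0.0429]))] (array([0.6525, 0.0397, 0.2261]), np.float64(0.0005182271210405685))
basket [('scene', array([223.9, 197.1]), array([0.6496, 0.0426])), ('side', array([248.8, 191.1]), array([0.6381, 0.0531]))] (array([0.6457, 0.0358, 0.0762]), np.float64(0.0019001713579455354))
sad
[... 2139 characters left out ...]
de [([221, 162], [0.75, 0.026], [0.788, -0.033]), ([210, 181], [0.734, 0.119], [0.77, 0.067]), ([213, 193], [0.698, 0.161], [0.732, 0.111]), ([269, 205], [0.533, 0.132], [0.556, 0.08]), ([274, 203], [0.524, 0.118], [0.546, 0.066]), ([282, 185], [0.535, 0.038], [0.558, -0.02]), ([281, 171], [0.564, -0.02], [0.589, -0.082]), ([254, 166], [0.649, -0.004], [0.68, -0.065]), ([252, 161], [0.666, -0.023], [0.698, -0.085]), ([247, 165], [0.671, 0.002], [0.703, -0.059]), ([245, 162], [0.683, -0.009], [0.716, -0.07]), ([252, 155], [0.68, -0.051], [0.713, -0.115]), ([246, 148], [0.715, -0.075], [0.75, -0.141]), ([242, 149], [0.724, -0.065], [0.759, -0.13]), ([241, 164], [0.69, 0.006], [0.723, -0.054])]
```

The basket hangs in the dip: arch at (0.654,0.048,0.202) and underside about 0.09 m above the table. I'll wait, confirm it is still with a frame difference, then hand in.

```bash
python3 -m handwheel '-0.02 -0.02 0 0 0.6;-0.04 -0.05 0 0 0.6;-0.06 -0.08 0 0 0.6;-0.08 -0.12 0 0 0.6;-0.1 -0.15 0 0 0.6;-0.1 -0.18 0 0 0.6;-0.1 -0.2 0 0 0.6;-0.1 -0.2 0 0 0.6;-0.1 -0.2 0 0 0.6;-0.1 -0.2 0 0 0.6'
python3 -c "
from h import *
np.save('/tmp/f.npy',np.stack([env.snapshot(c)['frame'] for c in('scene','side')]))"
python3 -m handwheel '0 0 0 0 0.6;0 0 0 0 0.6;0 0 0 0 0.6;0 0 0 0 0.6;0 0 0 0 0.6;0 0 0 0 0.6;0 0 0 0 0.6;0 0 0 0 0.6;0 0 0 0 0.6;0 0 0 0 0.6'
python3 - <<'E'
from h import *
f=np.load('/tmp/f.npy').astype(int)
for k,(c,(y0,y1,x0,x1)) in enumerate({"scene":(145,245,170,275),"side":(140,215,205,290)}.items()):
    g=env.snapshot(c)["frame"].astype(int); D=np.abs(g-f[k]).max(2)[y0:y1,x0:x1]; print(c,"max/mean diff",D.max(),D.mean(),(D>25).sum())
s=env.read_state(); print(s["clock"],s["position"],s["wrist_force"])
E
python3 chk.py | head -8
```

```text
clock: 67.28
position: [0.4545, -0.1555, 0.3673]
eef_rot: [[0.989, -0.0, -0.146], [0.146, 0.001, 0.989], [-0.0, -1.0, 0.001]]
wrist_force: [0.4, 1.0, -0.3]
grip_width: 0.0511
clock: 68.22
position: [0.4546, -0.156, 0.3673]
eef_rot: [[0.989, -0.0, -0.146], [0.146, 0.0, 0.989], [-0.0, -1.0, 0.0]]
wrist_force: [0.1, 0.0, -0.5]
grip_width: 0.051
scene max/mean diff 44 1.3946666666666667 11
side max/mean diff 50 1.9190588235294117 10
68.3167 [ 0.4546 -0.156   0.3673] [ 0.5731  0.0162 -0.1919]
arch [('scene', array([222. , 170.1]), array([0.647, 0.048])), ('side', array([243.8, 160.5]), array([0.6553, 0.0506]))] (array([0.651 , 0.0553, 0.2111]), np.float64(0.002297014678065382))
tab [('scene', array([220. , 161.5]), array([0.6462, 0.0436])), ('side', array([244.6, 152.5]), array([0.6553, 0.0449]))] (array([0.6505, 0.0513, 0.2374]), np.float64(0.0019357416002871901))
basket [('scene', array([219.4, 195.3]), array([0.6549, 0.0313])), ('side', array([245.3, 189.7]), array([0.6507, 0.0523]))] (array([0.6555, 0.0333, 0.0816]), np.float64(0.0072419118189998135))
saddle [('scene', array([220.2, 1
[... 230 characters left out ...]
e', array([243.8, 158.6]), array([0.6595, 0.0426]))] (array([0.6537, 0.0536, 0.2134]), np.float64(0.00029942419343128375))
tab [('scene', array([217.7, 161.3]), array([0.6497, 0.04  ])), ('side', array([242.9, 152.4]), array([0.6599, 0.0467]))] (array([0.6551, 0.0502, 0.2375]), np.float64(0.0040436237234375205))
basket [('scene', array([222.2, 197.9]), array([0.6542, 0.0418])), ('side', array([245.9, 189.7]), array([0.6491, 0.0514]))] (array([0.6531, 0.0401, 0.0835]), np.float64(0.0027529480742608265))
saddle [('scene', array([215.6, 174. ]), array([0.664 , 0.0476])), ('side', array([246.8, 161.2]), array([0.6459, 0.0495]))] (array([0.6564, 0.0331, 0.1864]), np.float64(0.002441952034078465))
```

Almost still, with about 10 changed pixels. A few more seconds will let any residual sway die out.

```bash
for i in 1 2 3 4 5 6; do python3 -m handwheel '0 0 0 0 0.6;0 0 0 0 0.6;0 0 0 0 0.6;0 0 0 0 0.6;0 0 0 0 0.6;0 0 0 0 0.6;0 0 0 0 0.6;0 0 0 0 0.6;0 0 0 0 0.6;0 0 0 0 0.6' | head -1; done
python3 - <<'E'
from h import *
R={"scene":(145,245,170,275),"side":(140,215,205,290)}
P={c:env.snapshot(c)["frame"].astype(int) for c in R}
for _ in range(3): env.snapshot("wrist")
for c,(y0,y1,x0,x1) in R.items():
    D=np.abs(env.snapshot(c)["frame"].astype(int)-P[c]).max(2); print(c,D[y0:y1,x0:x1].max(),(D[y0:y1,x0:x1]>25).sum(),"bg",(D[300:,300:]>25).sum())
env.sign_off(); print("signed off",env.read_state()["clock"])
E
```

```text
clock: 70.65
clock: 71.48
clock: 72.32
clock: 73.15
clock: 73.98
clock: 74.82
scene 32 2 bg 0
side 33 1 bg 0
the job is handed in; nothing more can be done
the job is handed in; nothing more can be done
```

The job is handed in, at about 75 s on the robot clock. The collar is in the white dish, all four weights are in the basket, and the basket hangs by its arch in the dip of the hook.

**Last checks that passed:**
- **Hanging:** the arch measured within a few mm of the saddle, and the basket's underside is about 0.08–0.09 m above the table.
- **Stillness:** only 1–2 pixels changed between frames taken about 0.2 s apart just before hand-in.
- **Weight:** with the basket lifted, the wrist read about 7 N, which matches the basket plus four weights.
- **Collar:** last located inside the dish.
- **Bystanders:** the reagent bottle and the jar were still where they started.

**Things that went wrong or disagreed:**
- **Basket moved twice:** it was displaced about 3 cm while I was away and shifted about 2 cm more when the second weight went in. I re-measured it each time.
- **Force spike:** lowering the fourth weight pressed it briefly on something, most likely another weight, with about 61 N at the wrist. That is under the 120 N wrist limit. I don't think the gripper's body was touching anything, but I did not measure that directly.
- **Noisy detections:** the final single-shot readings of the saddle and arch scattered by about 1 cm and now and then gave a false point.
- **No last look:** the picture limit was used up before the hanging, so the final state was checked only from camera measurements and forces.

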